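# Lock the switch box cover with the slotted key

## Robot

A 6-joint arm with a two-finger parallel gripper is mounted at the origin on a cart in front of the work surface, level with it; the furniture and walls round the work are solid. World frame = base frame: x ahead of the robot, y to its left, z up, the work surface at z = 0. Lengths are in mm, angles in rad, forces in N, time in s.
With the tool pointing down it reaches from about 400 to 925 mm from the base axis. Payload 12.5 kg.
Tool frame: the origin (TCP) lies at the very end of the fingers, on their centre line; the grasp point (between the pads) lies 19 mm behind it; z points along the fingers, y is the direction in which the jaws open and shut (so a half turn about z gives the same grasp; the last joint's range is limited). The gripper opens to 95 mm and grips with 3 to 60 N. Pads are 20 mm wide; open, the fingers measure 119 mm over their backs; the gripper's body (75 mm by 180 mm) begins 59 mm behind the grasp point.
Start: joints at [1.042, 0.491, 1.559, -0, 1.092, -0.106], TCP at [256.433, 569.99, 214.661] pointing down, gripper open.
Joint ranges: [-3.1, 3.1], [-0.84, 2.19], [0.05, 2.79], [-1.13, 4.28], [0.06, 2.93], [-2.69, 2.69]. Speed limits (rad/s): [2.22, 2.22, 2.79, 3.14, 3.14, 3.14].

## Interface

Orientations are given as [roll, pitch, yaw] about the fixed x, y, z axes, in that order (R = Rz(yaw) Ry(pitch) Rx(roll)).
In Python, from cell import env, read_camera, get_calibration gives the robot as it stands.
- The arm moves only by the tool arm_command, never from a script. Its argument "targets" is a list of rows, each a list of 3 entries, a list of its own where there are three numbers: the turn, a rotation vector about the tool's x, y, z in rad, then the shift along the tool's x, y, z in m, then the closure in counts, from 0 (fully open) to 255 (shut). In form: [[[rx, ry, rz], [tx, ty, tz], fingers], ...]. A call has 1 to 8 rows; each row is the pose to reach, as a shift and turn from the pose commanded when the call began, along the tool's axes at that moment; what a row does not reach only later rows make up. A row lasts 1/10 s, in which the tool goes at most 50 mm and 8.59 degrees, less where a joint would pass 70% of its speed; a pose out of reach is approached as far as the arm can. A call with a gripper value outside its range is refused whole. The fingers move at their own pace and stop on an object; the grip force is fixed at half the most. Time passes only in rows, so rows that repeat a pose let the fingers close. It gives the time, the measured TCP pose, the force and the opening at its end, in the units of the state.
- env.state(): the state, without advancing time (a new reading comes with each control period).
- read_camera(name): name is "scene" or "top"; returns (picture, depth): 480x640x3 uint8, blue, green, red; 480x640 float32, mm along the optical axis (not along the pixel's ray), 0 where there is no reading.
- get_calibration(name): a dict with "vfov" (degrees; the focal length in pixels is half the picture's height over the tangent of half this angle, whatever the lens; pixels are square), "cx", "cy" (the principal point, pixels), "k1" (the pictures are not rectified: a ray, as slopes to the right and down, at radius r is drawn at 1 + k1 r^2 times it, then the intrinsics apply), "world_from_camera" (4x4, takes a point from camera to world coordinates). Camera axes: x right, y down, z forward; pixel columns grow to the right and rows downward; lengths in mm; the calibration is good to about 2 mm. A picture is of the moment at which its call begins. get_calibration takes no time and is no camera call.
- env.job_done(): hands the job in, once; it reports no verdict.
The state is a dict: "t": time; "joints": joint angles; "qvel": joint speeds; "tau": joint torques, N m; "eef_pos": TCP position; "tcp_rot": TCP orientation; "ft_force": force on the tool from outside, world axes, zero at the start; "moment": the same for the moment, N m; "opening": opening from 0.0 (shut) to 1.0 (fully open).
Only numpy, scipy, OpenCV 4.12 (cv2) and the standard library are available. Lean on these libraries where they do the work, as an engineer would, in place of code of your own. Each camera call takes 0.05 s, during which the arm holds its last target.

## Task

The bent cover of the switch box is on but not yet locked: take the key out of its wooden stand and with its blade turn both slotted captive screws, the one on the sloping face and the one on the flat top, clockwise as far as they go. Do not turn the screws with the fingers, and leave the glue tin, wax, spool and cork block where they are. Then put the key back in the stand, upright and fully down.

Things in the scene. Friction and masses are not known exactly. Their poses are not given: they have to be found in the camera images.
- switch_box: Fixed grey box, 170 mm deep (x), 170 wide (y; 208 over the 4 mm high ears), 80 high, under a bent cover 3 mm thick. Origin: centre of its footprint; x from the slope to the back, z up; it stands with the slope facing the robot's right (yaw 1.1 to 1.75). The slope rises at 30 degrees from level, from x = -85, z = 30 to x = 2, z = 80; then the flat top. A cable gland sticks out 24 mm at the back.
- front_head: Brass screw head on the sloping front, beside the middle, on the robot's side (box y = +25 mm). Round, 35 mm diameter, 9 mm high, with a straight slot across its face. Origin: centre of its underside; z points out along the screw's axis, square to the slope (30 degrees from vertical, leaning to the box's -x); x runs along the slot. It turns with the screw.
- top_head: The same brass screw head on the flat top, beside the middle, on the side away from the robot (box y = -32 mm); its z is vertical, x along the slot. It turns with the screw.
- front_slot (a point): Middle of the mouth of the front screw's slot (axes as its head: x along the slot, z out of the slope). Slot 6.5 mm wide, 29 mm long, closed at both ends by the head's rim, 6.5 mm deep. The rim stands 0.5 mm above this point.
- top_slot (a point): The same for the top screw.
- front_screw (a joint): Angle of the front screw, rad: 0 = loose, grows clockwise (looking at the head), hard stop at 1.2 = locked; starts at 0 to 0.25. Captive: does not move in or out. Friction about 0.06 N m, stays where it is left. The key's blade has about 0.18 rad of free play in the slot either way. Half-way (0.6) the slot lies across the box (along its y).
- top_screw (a joint): The same for the top screw.
- key_grip (a point): Centre of the key's wooden handle, 24 x 24 mm square, 60 high; key about 0.14 kg. z from blade to handle end, x along the blade's width, y its thickness, both square to the handle's flats. 30 to 35 mm below is a steel collar of 38 mm diameter, under it a 13 mm round shank; a button tops it, 34 mm above. It starts in the stand, blade down, the blade within 0.8 rad of world x.
- key_tip (a point): Middle of the lower edge of the key's blade, 111 mm below key_grip on the key's axis. The blade is 20 mm wide (x), 3 mm thick (y), 20 mm long, its last 2 mm thinned to 18 x 2.2 mm.
- key_stand_hole0 (a point): Middle of the mouth of the hole in the fixed wooden stand, 85 mm above the bench; z up. Block 72 x 72 x 85 mm, hole 27 mm wide, right through. The key's collar rests on the block: key_grip is 35 mm above this point when fully down. The stand is to the left or the right of the switch box.
- key: The key itself; origin at the centre of the collar's underside, 35 mm below key_grip, axes as key_grip.
- glue_tin: Bystander, loose: open tin 88 mm wide, 45 mm high, on the other side of the switch box from the stand.
- wax: Bystander, loose: dark lump of wax 36 x 47 x 25 mm at the foot of the slope.
- spool: Bystander, loose: upright spool of thread, 42 mm wide, 48 mm high, behind the switch box.
- cork_block: Bystander, loose: cork sanding block 37 x 74 x 27 mm at the foot of the slope.
Mind the look-alikes: they are no part of the job. Leave any pink or red look-alike of the part that bears key_stand_hole0 alone.

How it is judged (in metres and radians):
On the way:
1. both screws have been turned to the locked end (value of joint each of front_screw, top_screw above 1.08 rad), for 0.2 s.
At the end, for the whole second after the job is handed in: Both screws are within 0.12 rad of their locked stop (joint over 1.08) and the key stands released and still in the stand's hole, upright within 0.1 rad, its collar down on the block within 5 mm and its axis within 8 mm of the hole's (all of step 1 and horizontal distance between key_grip and key_stand_hole0 below 0.008 m and z of key_grip in the frame of key_stand_hole0 between 0.03 and 0.04 m and angle between key's own z axis and vertical below 0.1 rad and linear speed of key below 0.02 m/s); the robot touches nothing.
It fails at once if a finger pushes on a screw head (contact force between the fingers and front_head above 2 N or contact force between the fingers and top_head above 2 N).
It fails at once if a loose bystander is moved more than 20 mm (distance of any of glue_tin, wax, spool, cork_block from where it was at the start of the episode above 0.02 m).
It also fails if it takes over 72 s, if anything falls off the work surface, if the arm or the gripper's body presses on something with over 40 N, if the wrist force passes 120 N, or if a joint passes its speed limit or range.

## Working session

There is one attempt and no reset: what is moved stays moved. The work goes in short steps, Python scripts to look and compute and a tool call to move; the robot and the scene stay as the last step left them, time stands still between calls to the robot, and variables do not carry over. Pictures are saved under pics/ and viewed, and the job is handed in when it is done.

Besides the shell and the picture viewer there is one more tool, called after "Emit:" by a JSON object that holds its "api" and its "payload", one argument or row to a line. arm_command: Moves the arm, as the interface text tells. Its arguments: {"type":"object","properties":{"targets":{"type":"array"}},"required":["targets"]}

```bash
ls; mkdir -p pics; cat > h.py <<'E'
import numpy as np, cv2
from cell import env, read_camera, get_calibration
from scipy.spatial.transform import Rotation as R
def K(name):
    c=get_calibration(name); f=240/np.tan(np.radians(c['vfov'])/2)
    return c,f
def ray(name,u,v):
    c,f=K(name); xd=(np.asarray(u,float)-c['cx'])/f; yd=(np.asarray(v,float)-c['cy'])/f
    x,y=xd,yd
    for _ in range(30):
        s=1+c['k1']*(x*x+y*y); x,y=xd/s,yd/s
    return x,y
def pt(name,u,v,d):
    x,y=ray(name,u,v); T=np.array(get_calibration(name)['world_from_camera'])
    p=np.stack([x*d,y*d,np.asarray(d)+0*x],-1); return p@T[:3,:3].T+T[:3,3]
def atz(name,u,v,z):
    x,y=ray(name,u,v); T=np.array(get_calibration(name)['world_from_camera'])
    d=np.array([x,y,1.])@T[:3,:3].T; o=T[:3,3]; return o+d*(z-o[2])/d[2]
def proj(name,P):
    c,f=K(name); T=np.array(c['world_from_camera']); p=(np.atleast_2d(P)-T[:3,3])@T[:3,:3]
    x,y=p[:,0]/p[:,2],p[:,1]/p[:,2]; s=1+c['k1']*(x*x+y*y)
    return np.stack([x*s*f+c['cx'],y*s*f+c['cy']],-1)
E
python3 - <<'E'
from h import *
print(env.state())
for n in('scene','top'):
    p,d=read_camera(n); cv2.imwrite(f'pics/{n}0.png',p); np.save(f'pics/{n}0.npy',d); print(get_calibration(n))
E
```

```text
pics
{'t': 0.0, 'joints': array([ 1.04241560e+00,  4.91534831e-01,  1.55945506e+00, -1.26688488e-05,
        1.09170466e+00, -1.05582660e-01]), 'qvel': array([-0.00026415, -0.00164169, -0.00048701, -0.00046057,  0.001267  ,
       -0.00053322]), 'tau': array([ 4.66196871e-04, -6.12649155e+01, -2.58168858e+01,  6.92818500e-02,
        4.83222515e-02, -1.61494731e-04]), 'eef_pos': array([256.2921291 , 569.76166545, 214.07518359]), 'tcp_rot': array([-3.14049571e+00, -1.04951426e-04,  2.71880038e+00]), 'ft_force': array([ 0.53593073, -0.7941907 , -0.47243487]), 'moment': array([-0.04697262, -0.0411084 ,  0.0364121 ]), 'opening': 0.9981305468151828}
{'vfov': 50.540573842350895, 'cx': 319.77573834806975, 'cy': 231.42295130428687, 'k1': -0.14969974068507813, 'world_from_camera': array([[ 7.22882350e-01, -4.01586937e-01,  5.62289107e-01,
        -1.50932231e+02],
       [-6.90538111e-01, -3.91064915e-01,  6.08461461e-01,
        -7.41514306e+02],
       [-2.44586320e-02, -8.28128109e-01, -5.60005010e-01,
         7.54084158e+02],
       [ 0.00000000e+00,  0.00000000e+00,  0.00000000e+00,
         1.00000000e+00]])}
{'vfov': 56.61155735951513, 'cx': 324.74195857414645, 'cy': 231.624564167922, 'k1': -0.005000741821224915, 'world_from_camera': array([[-1.56191814e-03, -9.96760389e-01,  8.04132329e-02,
         3.94567851e+02],
       [-9.99666884e-01, -5.15267525e-04, -2.58041622e-02,
        -3.70486484e+01],
       [ 2.57620010e-02, -8.04267500e-02, -9.96427547e-01,
         1.23530850e+03],
       [ 0.00000000e+00,  0.00000000e+00,  0.00000000e+00,
         1.00000000e+00]])}
```

View pics/scene0.png

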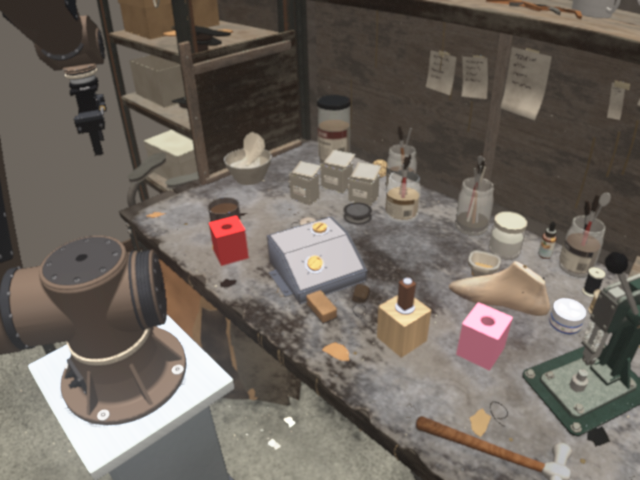

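View pics/top0.png

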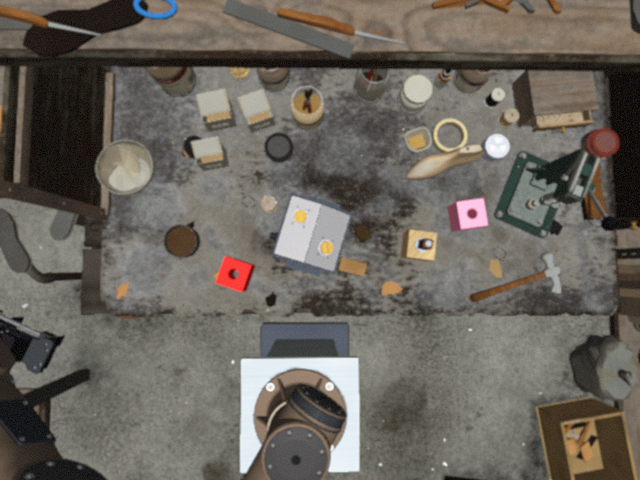

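The wooden block with the key (top 421,245; scene 404,322) is the stand. The red block (234,274) and the pink block (471,214) are look-alikes with empty holes. I'll enlarge it to confirm.

```bash
python3 - <<'E'
from h import *
p=cv2.imread('pics/top0.png'); s=cv2.imread('pics/scene0.png')
a=cv2.resize(p[190:290,260:450],None,fx=4,fy=4,interpolation=cv2.INTER_CUBIC); cv2.imwrite('pics/c1.png',a)
b=cv2.resize(s[205:360,250:440],None,fx=3.8,fy=3.8,interpolation=cv2.INTER_CUBIC); cv2.imwrite('pics/c2.png',b)
E
```

```text
(no output)
```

View pics/c1.png

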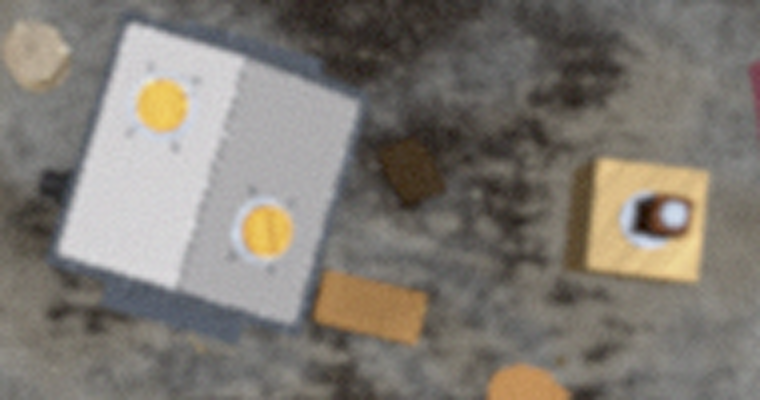

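View pics/c2.png

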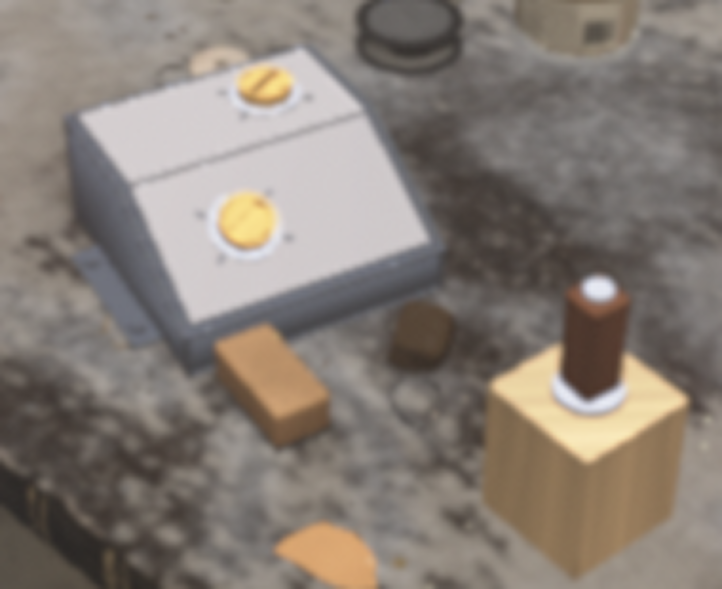

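```bash
python3 - <<'E'
from h import *
for n in('top','scene'):
    p=cv2.imread(f'pics/{n}0.png'); d=np.load(f'pics/{n}0.npy')
    hsv=cv2.cvtColor(p,cv2.COLOR_BGR2HSV)
    m=cv2.inRange(hsv,(15,120,150),(32,255,255))
    if n=='top': m[:,:270]=0;m[:,345:]=0;m[:200]=0;m[262:]=0
    else: m[:,300:]=m[:,300:];m[:215]=0;m[275:]=0;m[:,:290]=0;m[:,345:]=0
    N,l,st,c=cv2.connectedComponentsWithStats(m)
    for i in range(1,N):
        if st[i,4]>30:
            v,u=np.where(l==i); dd=d[v,u]; P=pt(n,u,v,dd)
            print(n,c[i],st[i,4],'depthmed',np.median(P,0), 'atz88.5',atz(n,*c[i],88.5),'s-atz',atz(n,*c[i],67))
# planes from top
d=np.load('pics/top0.npy')
def poly(n,pts):
    d=np.load(f'pics/{n}0.npy'); m=np.zeros((480,640),np.uint8); cv2.fillPoly(m,[np.int32(pts)],1); v,u=np.where(m>0); P=pt(n,u,v,d[v,u]); return P[d[v,u]>0]
def fit(P):
    for _ in range(5):
        c=P.mean(0); w=np.linalg.svd(P-c)[2][2]; w*=np.sign(w[2]); r=(P-c)@w; P=P[abs(r)<max(2.5*r.std(),1)]
    return c,w,r.std()
o=np.array([260,190])
for nm,q in {'flat':[(70,245),(125,90),(120,150),(165,180),(195,180),(175,270)],'slope':[(245,90),(340,110),(330,180),(240,170)],'slope2':[(205,270),(235,180),(245,275),(310,270),(295,310)],'stand':[(605,170),(700,180),(695,275),(595,260),(597,255),(690,262),(690,182)]}.items():
    c,w,s=fit(poly('top',o+np.array(q)/4.)); print(nm,c,w,s,'tilt',np.arccos(w[2]),'az',np.arctan2(w[1],w[0]))
for nm,q in {'tc':[(128,22),(243,58),(178,288),(58,255)]}.items():
    for x in q: print(nm,atz('top',*(o+np.array(x)/4),81.5))
for x in [(362,97),(300,328)]: print('lo',atz('top',*(o+np.array(x)/4),32))
for x in [(598,158),(709,170),(699,281),(587,268)]: print('st',atz('top',*(o+np.array(x)/4),85))
E
```

```text
top [300.09803922 215.96078431] 102 depthmed [527.35860052  -2.76937416  91.79573459] atz88.5 [527.72908033  -3.04960785  88.5       ] s-atz [530.22554459  -2.41220468  67.        ]
top [326.1010101  247.33333333] 99 depthmed [448.02128167 -70.71927039  67.37188327] atz88.5 [446.52742619 -70.18533297  88.5       ] s-atz [447.50154775 -70.80656896  67.        ]
scene [318.9047619  227.73809524] 42 depthmed [524.34585151  -4.34668763  91.03199779] atz88.5 [526.66747955  -5.62079235  88.5       ] s-atz [548.55561134  18.15037222  67.        ]
flat [462.66835816  16.29145218  82.42018665] [1.31631879e-03 6.59000052e-04 9.99998917e-01] 1.906908603002794 tilt 0.0014720658206752353 az 0.46415839369872025
slope [510.39136456 -86.31105166  57.85763689] [-0.12848861 -0.48926594  0.86261783] 1.8487805305304692 tilt 0.5303742240858932 az -1.827612299966799
slope2 [426.98675265 -61.04398976  57.86178567] [-0.14135706 -0.48696707  0.86190559] 1.9085706421548743 tilt 0.5317805172547019 az -1.8533125059048563
stand [ 444.46167447 -328.11537939   84.71534583] [-0.00806641 -0.0086861   0.99992974] 1.959858980348644 tilt 0.011854190448278871 az -2.319220770774737
tc [582.25763507  18.43428885  81.5       ]
tc [558.72282987 -56.61388763  81.5       ]
tc [408.99033944 -14.53646463  81.5       ]
tc [430.32730033  62.87030085  81.5       ]
lo [ 539.17216734 -138.438884     32.        ]
lo [382.64648549 -95.66395447  32.        ]
st [ 493.06595571 -287.70655941   85.        ]
st [ 485.26063672 -360.35996772   85.        ]
st [ 413.03498078 -352.24022803   85.        ]
st [ 421.53473963 -279.33100442   85.        ]
```

```bash
cat > ov.py <<'E'
from h import *
def boxpts(bx,by,yaw):
    c,s=np.cos(yaw),np.sin(yaw)
    return lambda P:(np.atleast_2d(P)@np.array([[c,-s,0],[s,c,0],[0,0,1]]).T+[bx,by,0])
n30=np.array([-.5,0,np.sqrt(3)/2]); t30=np.array([np.sqrt(3)/2,0,.5])
def lines(bx,by,yaw,hxt,hxf,qt=None,qf=None,cov=3):
    T=boxpts(bx,by,yaw); L=[]
    o=3*n30
    k=2-cov*np.tan(np.radians(15))
    for y in(-85,85):
        L.append((T([[-85,y,0],[-85,y,30],[2,y,80],[85,y,80],[85,y,0]]),(255,0,0)))
    for x,z in((-85,0),(-85,30),(2,80),(85,80)): L.append((T([[x,-85,z],[x,85,z]]),(255,0,0)))
    a=np.linspace(0,2*np.pi,40)[:,None]
    ey=np.array([0,1,0.])
    for h in (0,9):
        c=np.array([hxt,-32,80+cov+h]); L.append((T(c+17.5*np.cos(a)*[1,0,0]+17.5*np.sin(a)*ey),(0,0,255)))
        c=np.array([hxf,25,30+(hxf+85)*np.tan(np.pi/6)])
        # hxf = x of surface point on bare slope
        c=c+n30*(cov+h); L.append((T(c+17.5*np.cos(a)*t30+17.5*np.sin(a)*ey),(0,0,255)))
    for q,c,e in((qt,np.array([hxt,-32,88.5+cov]),np.array([1.,0,0])),(qf,np.array([hxf,25,30+(hxf+85)*np.tan(np.pi/6)])+n30*(cov+8.5),t30)):
        if q is None: continue
        an=np.pi/2+.6-q; s=np.cos(an)*e+np.sin(an)*ey
        L.append((T([c-14.5*s,c+14.5*s]),(0,255,0)))
    return L
def stand(x,y,yaw,kyaw,kx=None,ky=None):
    L=[]; kx=x if kx is None else kx; ky=y if ky is None else ky
    def sq(cx,cy,h,z,w): 
        c,s=np.cos(w),np.sin(w); return np.array([[cx+h*(c*i-s*j),cy+h*(s*i+c*j),z] for i,j in((1,1),(1,-1),(-1,-1),(-1,1),(1,1))])
    for z in(0,85): L.append((sq(x,y,36,z,yaw),(255,0,0)))
    for z in(90,150): L.append((sq(kx,ky,12,z,kyaw),(0,255,0)))
    a=np.linspace(0,2*np.pi,40)[:,None]
    for z,r in((90,19),(85,19),(154,6)): L.append(([kx,ky,z]+r*(np.cos(a)*[1,0,0]+np.sin(a)*[0,1.,0]),(0,0,255)))
    return L
def draw(n,img,L,u0,v0,u1,v1,f,fn):
    a=cv2.resize(img[v0:v1,u0:u1],None,fx=f,fy=f,interpolation=cv2.INTER_CUBIC)
    for P,c in L:
        q=(proj(n,P)-[u0,v0]+.5)*f
        cv2.polylines(a,[np.int32(np.round(q*8))],False,c,1,cv2.LINE_AA,3)
    cv2.imwrite(fn,a)
E
python3 - <<'E'
from ov import *
# box origin guess from top head: x_box 43
yaw=1.297; c,s=np.cos(yaw),np.sin(yaw); hd=np.array([527.2,-3.2]); hx=43.
o=hd-np.array([c*hx+s*32,s*hx-c*32]); print(o)
L=lines(o[0],o[1],yaw,43,-42,.12,.12)+stand(453.2,-319.9,-.11,-.1)
for n,r in(('top',(265,190,345,275)),('scene',(262,210,372,300))):
    draw(n,cv2.imread(f'pics/{n}0.png'),L,*r,7,f'pics/ov_{n}.png')
for n,r in(('top',(400,220,445,270)),('scene',(370,265,440,360))):
    draw(n,cv2.imread(f'pics/{n}0.png'),L,*r,6,f'pics/os_{n}.png')
E
```

```text
[484.76525998 -35.94588278]
```

View pics/ov_top.png

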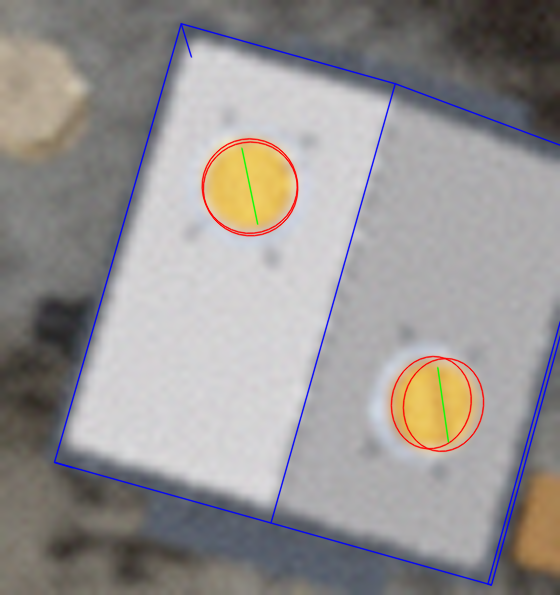

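View pics/ov_scene.png

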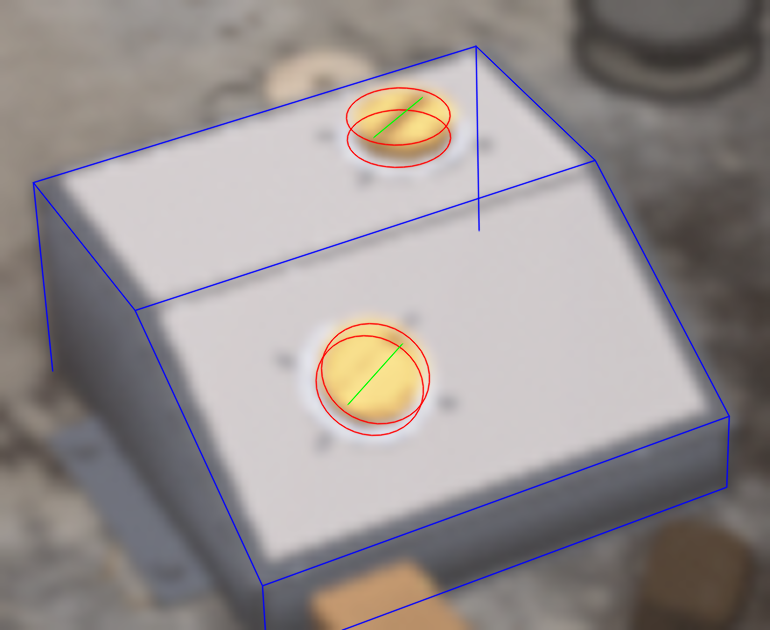

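View pics/os_top.png

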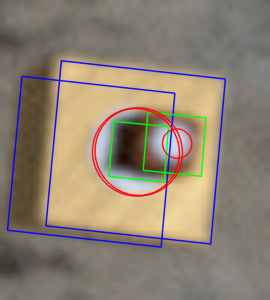

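View pics/os_scene.png

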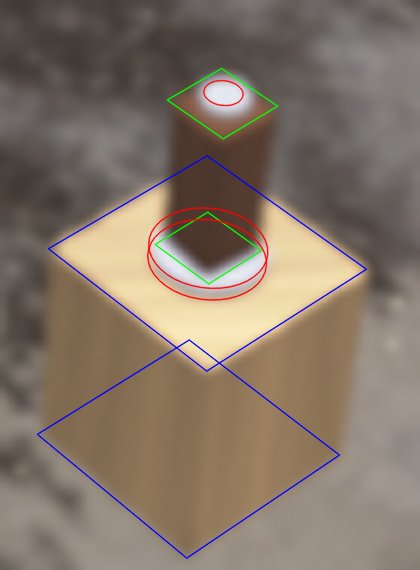

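```bash
python3 - <<'E'
from ov import *
A={}
for n in('top','scene'):
    A[n]=np.mean([read_camera(n)[0].astype(float) for _ in range(6)],0); cv2.imwrite(f'pics/{n}avg.png',A[n]); np.save(f'pics/{n}avg.npy',A[n])
yaw=1.297;o=[484.77,-35.95]
tiles=[]
for n,(u,v) in(('top',(300,216)),('top',(326,247)),('scene',(319,228)),('scene',(315,263))):
    a=A[n][v-10:v+11,u-10:u+11]
    g=a[:,:,:].copy()
    g=cv2.resize(g,None,fx=18,fy=18,interpolation=cv2.INTER_CUBIC)
    g=(g-g.min((0,1)))/(g.max((0,1))-g.min((0,1)))*255
    g=g.clip(0,255).astype(np.uint8)
    for q in(0,.25):
      for P,c in lines(*o,yaw,43,-42,q,q):
        if c==(0,255,0):
            w=(proj(n,P)-[u-10,v-10]+.5)*18
            cv2.polylines(g,[np.int32(w*8)],False,c,1,cv2.LINE_AA,3)
    tiles.append(g)
cv2.imwrite('pics/slots.png',np.vstack([np.hstack(tiles[:2]),np.hstack(tiles[2:])]))
E
```

```text
[ WARN:0@7.115] global loadsave.cpp:1063 imwrite_ Unsupported depth image for selected encoder is fallbacked to CV_8U.
```

View pics/slots.png

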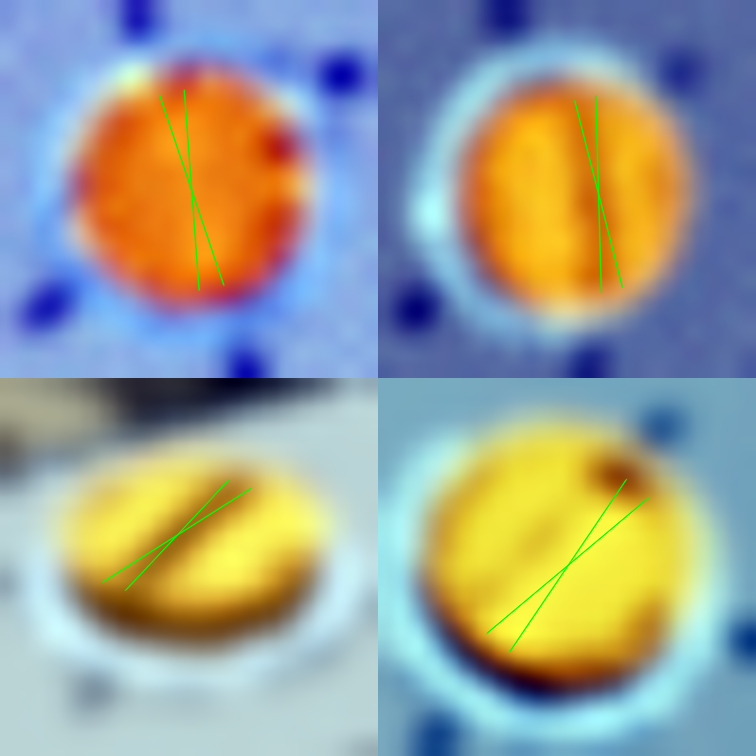

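```bash
cat > pl.py <<'E'
from h import *
import json
# commanded pose tracking: pos mm, R matrix
def load():
    d=json.load(open('cmd.json')); return np.array(d['p']),R.from_quat(d['q'])
def save(p,r): json.dump({'p':list(map(float,p)),'q':list(map(float,r.as_quat()))},open('cmd.json','w'))
def did(rv,sh):  # apply final row
    p,r=load(); save(p+1000*r.apply(sh),r*R.from_rotvec(rv))
def to(p1,r1,lab=''):
    p,r=load(); print(lab,'rot',np.round((r.inv()*r1).as_rotvec(),4).tolist(),'shift',np.round(r.inv().apply(np.asarray(p1)-p)/1000,4).tolist())
def chk():
    s=env.state(); p,r=load(); m=R.from_euler('xyz',s['tcp_rot'])
    print('t',round(s['t'],2),'dpos meas-cmd',np.round(s['eef_pos']-p,2),'drot',np.round((r.inv()*m).as_rotvec(),4),'F',np.round(s['ft_force'],1),'M',np.round(s['moment'],2),'open',round(s['opening'],3),'j',np.round(s['joints'],2))
def down(keyyaw): # option B: tool x yaw = keyyaw+pi/2
    return R.from_euler('xyz',[np.pi,0,keyyaw+np.pi/2])
E
python3 - <<'E'
from pl import *
s=env.state()
save([256.433,569.99,214.661],R.from_euler('xyz',[np.pi,0,2.7188])); chk()
to([480,150,215],down(-.1),'via'); to([453,-320,215],down(-.1),'above')
E
```

```text
t 0.7 dpos meas-cmd [-0.01  0.01  0.02] drot [-0.0001 -0.     -0.    ] F [-0.1  0.   0.5] M [ 0.03 -0.04 -0.03] open 1.002 j [ 1.04  0.49  1.56 -0.    1.09 -0.11]
via rot [0.0, -0.0, 1.248] shift [-0.3762, -0.2913, -0.0003]
above rot [0.0, -0.0, 1.248] shift [-0.5444, -0.731, -0.0003]
```

Emit:
{"api": "arm_command", "payload": {
  "targets": [
    [[0, 0, 1.1], [-0.29, -0.225, 0], 0],
    [[0, 0, 1.1], [-0.29, -0.225, 0], 0],
    [[0, 0, 1.1], [-0.29, -0.225, 0], 0],
    [[0, 0, 1.1], [-0.29, -0.225, 0], 0],
    [[0, 0, 1.1], [-0.29, -0.225, 0], 0],
    [[0, 0, 1.1], [-0.29, -0.225, 0], 0],
    [[0, 0, 1.1], [-0.29, -0.225, 0], 0],
    [[0, 0, 1.1], [-0.29, -0.225, 0], 0]
  ]
}}

```text
t: 1.5
eef_pos: [430.1, 242.7, 214.9]
tcp_rot: [3.141, 0.0, 1.61]
ft_force: [1.4, 0.7, -0.0]
opening: 1.001
```

```bash
python3 - <<'E'
from pl import *
did([0,0,1.1],[-.29,-.225,0]); chk(); print(load()[0])
to([480,60,215],down(-.1),'via2'); to([453,-320,215],down(-.1),'above')
E
```

```text
t 1.5 dpos meas-cmd [ 1.48 -3.14  0.21] drot [-0.0007 -0.0002  0.0084] F [ 1.4  0.7 -0. ] M [-0.07  0.01 -0.05] open 1.001 j [ 0.38  0.3   1.87 -0.    0.96  0.34]
[428.57804761 245.81245207 214.661     ]
via2 rot [-0.0, -0.0, 0.148] shift [-0.1881, 0.0424, -0.0003]
above rot [-0.0, -0.0, 0.148] shift [-0.5663, -0.0028, -0.0003]
```

Emit:
{"api": "arm_command", "payload": {
  "targets": [
    [[0, 0, 0.148], [-0.38, -0.002, 0], 0],
    [[0, 0, 0.148], [-0.38, -0.002, 0], 0],
    [[0, 0, 0.148], [-0.38, -0.002, 0], 0],
    [[0, 0, 0.148], [-0.38, -0.002, 0], 0],
    [[0, 0, 0.148], [-0.38, -0.002, 0], 0],
    [[0, 0, 0.148], [-0.38, -0.002, 0], 0],
    [[0, 0, 0.148], [-0.38, -0.002, 0], 0],
    [[0, 0, 0.148], [-0.38, -0.002, 0], 0]
  ]
}}

```text
t: 2.3
eef_pos: [444.7, -137.0, 214.8]
tcp_rot: [3.141, 0.0, 1.469]
ft_force: [0.9, 0.3, -0.5]
opening: 1.002
```

```bash
python3 - <<'E'
from pl import *
did([0,0,.148],[-.38,-.002,0]); chk(); print(load()[0])
to([453,-320,200],down(-.1),'above')
E
```

```text
t 2.3 dpos meas-cmd [-0.12 -3.11  0.15] drot [-0.0008 -0.0004  0.0019] F [ 0.9  0.3 -0.5] M [-0.11  0.01 -0.03] open 1.002 j [-0.44  0.26  1.93 -0.    0.94 -0.34]
[ 444.81474237 -133.84577548  214.661     ]
above rot [-0.0, -0.0, 0.0] shift [-0.1844, 0.0267, 0.0147]
```

Emit:
{"api": "arm_command", "payload": {
  "targets": [
    [[0, 0, 0], [-0.1844, 0.0267, 0.012], 0],
    [[0, 0, 0], [-0.1844, 0.0267, 0.012], 0],
    [[0, 0, 0], [-0.1844, 0.0267, 0.012], 0],
    [[0, 0, 0], [-0.1844, 0.0267, 0.012], 0],
    [[0, 0, 0], [-0.1844, 0.0267, 0.012], 0],
    [[0, 0, 0], [-0.1844, 0.0267, 0.012], 0]
  ]
}}

```text
t: 2.9
eef_pos: [452.6, -320.3, 202.2]
tcp_rot: [-3.141, -0.001, 1.469]
ft_force: [0.0, 0.4, -0.8]
opening: 0.999
```

```bash
python3 - <<'E'
from pl import *
did([0,0,0],[-.1844,.0267,.012]); chk(); print(load()[0])
to([453,-320,101],down(-.1),'grasp')
for n,r in(('top',(380,200,470,290)),('scene',(350,200,460,360))):
    p,_=read_camera(n); cv2.imwrite(f'pics/{n}g1.png',cv2.resize(p[r[1]:r[3],r[0]:r[2]],None,fx=4,fy=4,interpolation=cv2.INTER_CUBIC))
E
```

```text
t 2.9 dpos meas-cmd [-0.41 -0.3  -0.46] drot [0.0006 0.0007 0.0015] F [ 0.   0.4 -0.8] M [-0.11  0.08  0.04] open 0.999 j [-0.74  0.4   1.75  0.    0.99 -0.63]
[ 452.9727553  -319.99006582  202.661     ]
grasp rot [-0.0, -0.0, 0.0] shift [-0.0, 0.0, 0.1017]
```

View pics/sceneg1.png

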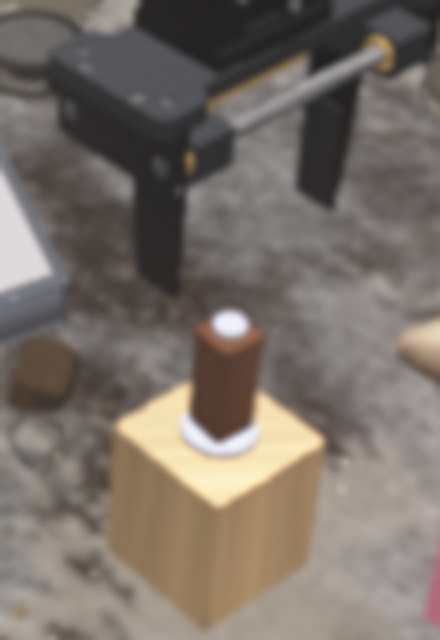

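Emit:
{"api": "arm_command", "payload": {
  "targets": [
    [[0, 0, 0], [0, 0, 0.04], 0],
    [[0, 0, 0], [0, 0, 0.08], 0],
    [[0, 0, 0], [0, 0, 0.1017], 0],
    [[0, 0, 0], [0, 0, 0.1017], 0],
    [[0, 0, 0], [0, 0, 0.1017], 255],
    [[0, 0, 0], [0, 0, 0.1017], 255],
    [[0, 0, 0], [0, 0, 0.1017], 255],
    [[0, 0, 0], [0, 0, 0.1017], 255]
  ]
}}

```text
t: 3.8
eef_pos: [453.3, -320.1, 101.9]
tcp_rot: [3.14, 0.001, 1.471]
ft_force: [0.0, -0.9, -0.2]
opening: 0.717
```

Emit:
{"api": "arm_command", "payload": {
  "targets": [
    [[0, 0, 0], [0, 0, 0], 255],
    [[0, 0, 0], [0, 0, 0], 255],
    [[0, 0, 0], [0, 0, 0], 255],
    [[0, 0, 0], [0, 0, 0], 255]
  ]
}}

```text
t: 4.2
eef_pos: [453.0, -320.0, 100.9]
tcp_rot: [-3.142, -0.0, 1.471]
ft_force: [0.1, 0.1, -0.6]
opening: 0.384
```

```bash
python3 - <<'E'
from pl import *
did([0,0,0],[0,0,.1017]); chk(); print(load()[0])
for n,r in(('top',(380,200,470,290)),('scene',(350,230,460,360))):
    p,_=read_camera(n); cv2.imwrite(f'pics/{n}g2.png',cv2.resize(p[r[1]:r[3],r[0]:r[2]],None,fx=4.5,fy=4.5,interpolation=cv2.INTER_CUBIC))
E
```

```text
t 4.2 dpos meas-cmd [-0.02 -0.01 -0.09] drot [0.     0.0001 0.0001] F [ 0.1  0.1 -0.6] M [-0.08  0.06  0.  ] open 0.384 j [-0.73  0.54  1.85  0.    0.76 -0.63]
[ 452.9727553  -319.99006582  100.961     ]
```

View pics/sceneg2.png

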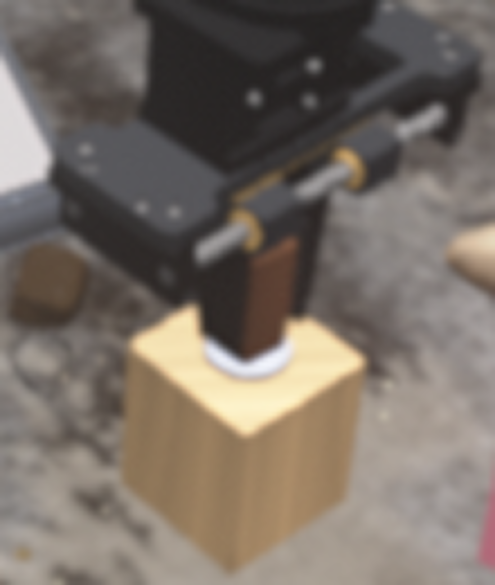

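Emit:
{"api": "arm_command", "payload": {
  "targets": [
    [[0, 0, 0], [0, 0, 0], 255],
    [[0, 0, 0], [0, 0, 0], 255],
    [[0, 0, 0], [0, 0, 0], 255],
    [[0, 0, 0], [0, 0, 0], 255],
    [[0, 0, 0], [0, 0, 0], 255],
    [[0, 0, 0], [0, 0, 0], 255]
  ]
}}

```text
t: 4.9
eef_pos: [453.0, -320.0, 100.9]
tcp_rot: [-3.142, -0.0, 1.471]
ft_force: [0.2, 0.6, -0.1]
opening: 0.258
```

```bash
python3 - <<'E'
from pl import *
chk()
E
```

```text
t 4.9 dpos meas-cmd [-0.    0.02 -0.1 ] drot [ 0.      0.0001 -0.    ] F [ 0.2  0.6 -0.1] M [-0.14 -0.07  0.04] open 0.258 j [-0.73  0.54  1.85  0.    0.76 -0.63]
```

```bash
python3 - <<'E'
from pl import *
to([453,-320,231],down(-.1),'lift');to([527.5,-3.5,231],down(.306),'hover')
E
```

```text
lift rot [-0.0, -0.0, 0.0] shift [-0.0, 0.0, -0.13]
hover rot [-0.0, -0.0, -0.406] shift [0.3223, 0.0426, -0.13]
```

Emit:
{"api": "arm_command", "payload": {
  "targets": [
    [[0, 0, 0], [0, 0, -0.045], 255],
    [[0, 0, 0], [0, 0, -0.09], 255],
    [[0, 0, 0], [0, 0, -0.13], 255],
    [[0, 0, 0], [0, 0, -0.13], 255]
  ]
}}

```text
t: 5.3
eef_pos: [454.2, -321.0, 235.8]
tcp_rot: [3.135, 0.005, 1.471]
ft_force: [-0.2, 0.6, -1.9]
opening: 0.256
```

```bash
python3 - <<'E'
from pl import *
did([0,0,0],[0,0,-.13]); chk(); print(load()[0])
to([527.5,-3.5,231],down(.306),'hover')
for n,r in(('top',(380,200,470,290)),('scene',(350,200,460,340))):
    p,_=read_camera(n); cv2.imwrite(f'pics/{n}g3.png',cv2.resize(p[r[1]:r[3],r[0]:r[2]],None,fx=4.5,fy=4.5,interpolation=cv2.INTER_CUBIC))
E
```

```text
t 5.3 dpos meas-cmd [ 1.23 -1.05  4.89] drot [-0.0066 -0.0047 -0.0001] F [-0.2  0.6 -1.9] M [-0.15  0.02 -0.02] open 0.256 j [-0.73  0.37  1.71  0.    1.06 -0.63]
[ 452.9727553  -319.99006582  230.961     ]
hover rot [-0.0, -0.0, -0.406] shift [0.3223, 0.0426, -0.0]
```

View pics/sceneg3.png

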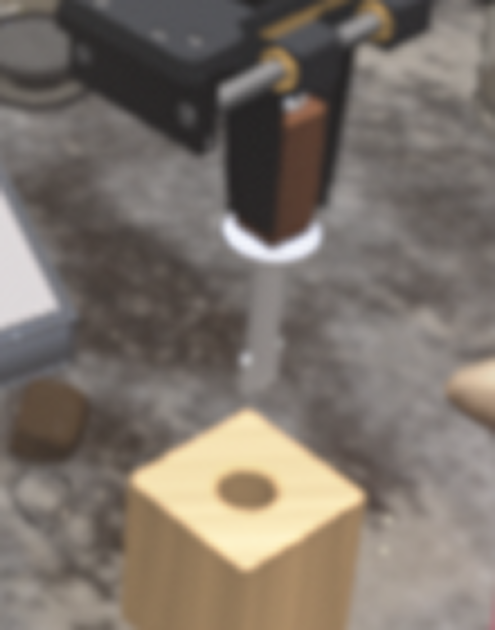

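Emit:
{"api": "arm_command", "payload": {
  "targets": [
    [[0, 0, -0.06], [0.04, 0.005, 0], 255],
    [[0, 0, -0.12], [0.085, 0.011, 0], 255],
    [[0, 0, -0.18], [0.13, 0.017, 0], 255],
    [[0, 0, -0.25], [0.175, 0.023, 0], 255],
    [[0, 0, -0.31], [0.22, 0.029, 0], 255],
    [[0, 0, -0.36], [0.265, 0.035, 0], 255],
    [[0, 0, -0.39], [0.3, 0.04, 0], 255],
    [[0, 0, -0.406], [0.3223, 0.0426, 0], 255]
  ]
}}

```text
t: 6.2
eef_pos: [527.0, -1.0, 228.9]
tcp_rot: [-3.139, -0.002, 1.88]
ft_force: [-0.5, -0.3, -2.7]
opening: 0.261
```

```bash
python3 - <<'E'
from pl import *
did([0,0,-.406],[.3223,.0426,0]); chk(); print(load()[0])
to([527.5,-3.5,212],down(.306),'low')
E
```

```text
t 6.2 dpos meas-cmd [-0.54  2.52 -2.08] drot [ 0.003   0.0017 -0.0029] F [-0.5 -0.3 -2.7] M [-0.07  0.06  0.02] open 0.261 j [-0.13  0.34  1.78  0.    1.03 -0.44]
[527.53508059  -3.55285301 230.961     ]
low rot [-0.0, -0.0, 0.0] shift [0.0001, -0.0, 0.019]
```

Emit:
{"api": "arm_command", "payload": {
  "targets": [
    [[0, 0, 0], [0, 0, 0.01], 255],
    [[0, 0, 0], [0, 0, 0.019], 255],
    [[0, 0, 0], [0, 0, 0.019], 255],
    [[0, 0, 0], [0, 0, 0.019], 255]
  ]
}}

```text
t: 6.6
eef_pos: [527.2, -4.5, 211.2]
tcp_rot: [-3.14, -0.001, 1.875]
ft_force: [0.1, -0.7, -1.2]
opening: 0.261
```

```bash
cat > look.py <<'E'
from ov import *
import sys
from pl import *
tag=sys.argv[1]
did_=chk()
def key(p,r,dx=0,dy=0):
    L=[]; T=lambda P:np.asarray(p)+r.apply(np.atleast_2d(P))
    # tool coords; key x along +-tool y ; tip at z=+92
    L.append((T([[dx,dy-9,92],[dx,dy+9,92]]),(0,255,0)))
    L.append((T([[dx,dy-10,90],[dx,dy-10,72],[dx,dy+10,72],[dx,dy+10,90]]),(0,255,0)))
    a=np.linspace(0,2*np.pi,40)
    for z in(11,16): L.append((T(np.stack([dx+19*np.cos(a),dy+19*np.sin(a),0*a+z],1)),(255,0,255)))
    for s in(-6.5,6.5): L.append((T([[dx+s,dy,16],[dx+s,dy,72]]),(255,255,0)))
    return L
s=env.state(); p=s['eef_pos']; r=R.from_euler('xyz',s['tcp_rot'])
A={n:np.mean([read_camera(n)[0].astype(float) for _ in range(3)],0).clip(0,255).astype(np.uint8) for n in('top','scene')}
qt,qf=float(sys.argv[2]),float(sys.argv[3])
L=lines(484.77,-35.95,1.297,43,-42,qt,qf)+key(p,r)
for n in A:
    cv2.imwrite(f'pics/{tag}_{n}_full.png',A[n])
    q=proj(n,[p+r.apply([0,0,92])])[0].astype(int); w,h=38,32
    a=cv2.resize(A[n][q[1]-h-8:q[1]+h-8,q[0]-w:q[0]+w],None,fx=10,fy=10,interpolation=cv2.INTER_CUBIC); cv2.imwrite(f'pics/{tag}_{n}_raw.png',a)
    draw(n,A[n],L,q[0]-w,q[1]-h-8,q[0]+w,q[1]+h-8,10,f'pics/{tag}_{n}.png'); print(n,'origin',q-[w,h+8])
E
python3 - <<'E'
from pl import *
did([0,0,0],[0,0,.019])
E
python3 look.py a .02 .18
```

```text
t 6.6 dpos meas-cmd [-0.35 -0.94 -0.79] drot [0.0014 0.0007 0.0015] F [ 0.1 -0.7 -1.2] M [-0.07  0.04  0.01] open 0.261 j [-0.13  0.36  1.8  -0.    0.99 -0.44]
top origin [262 174]
scene origin [280 176]
```

View pics/a_scene.png

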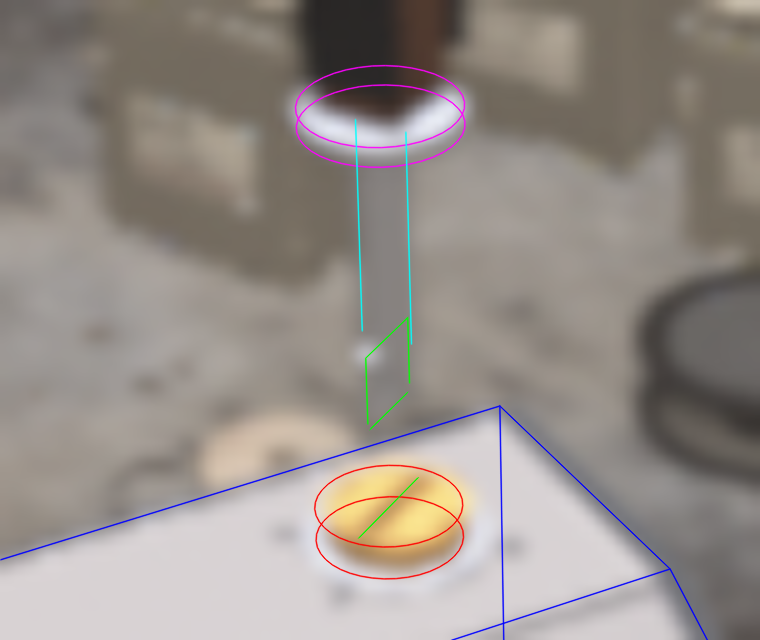

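View pics/a_scene_raw.png

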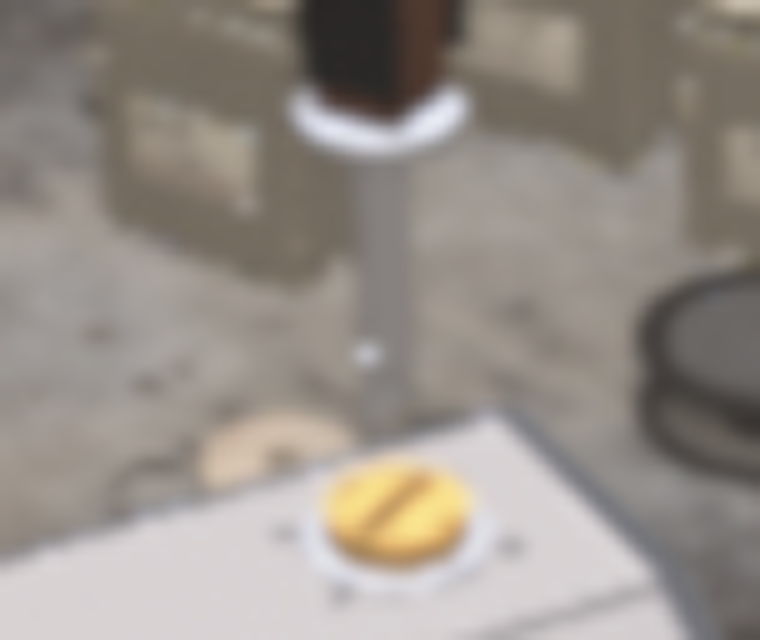

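View pics/a_top.png

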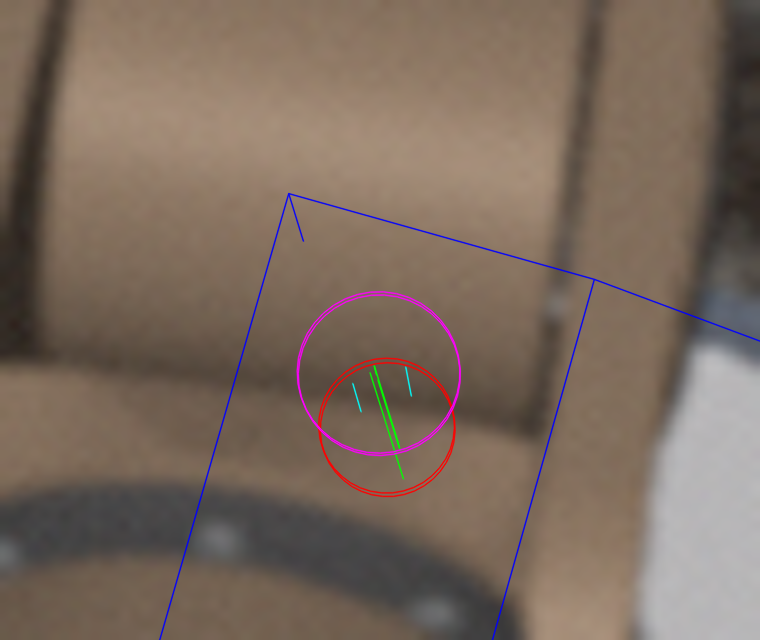

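```bash
python3 - <<'E'
from ov import *
from pl import *
s=env.state(); p=s['eef_pos']; r=R.from_euler('xyz',s['tcp_rot']); print(p, s['tcp_rot'])
img=cv2.imread('pics/a_scene_full.png')
T=lambda P:p+r.apply(np.atleast_2d(P))
a=np.linspace(0,2*np.pi,60)
L=[(T([[12,12,11],[12,-12,11],[-12,-12,11],[-12,12,11],[12,12,11]]),(0,255,0))]
for z in(11,16):L.append((T(np.stack([19*np.cos(a),19*np.sin(a),0*a+z],1)),(255,0,255)))
for y in(-10,10):
  L.append((T([[1.5,y,72],[1.5,y,90],[1.1,.9*y,92]]),(0,255,0)));L.append((T([[-1.5,y,72],[-1.5,y,90],[-1.1,.9*y,92]]),(0,255,0)))
L.append((T(np.stack([6.5*np.cos(a),6.5*np.sin(a),0*a+72],1)),(255,255,0)))
im=img.astype(float)
def en(u0,v0,u1,v1):
    c=im[v0:v1,u0:u1]; lo,hi=np.percentile(c,1),np.percentile(c,99); return
draw('scene',img,L,303,180,333,220,15,'pics/a1.png')
draw('scene',img,[],303,180,333,220,15,'pics/a2.png')
x=np.hstack([cv2.imread('pics/a2.png')[:600],cv2.imread('pics/a1.png')[:600]])
x=cv2.convertScaleAbs(x,alpha=1.3)
cv2.imwrite('pics/a3.png',cv2.resize(x,(800,533)))
E
```

```text
[527.5656783   -3.84379228 212.18645098] [3.14109112e+00 1.60012454e-04 1.87633010e+00]
```

View pics/a3.png

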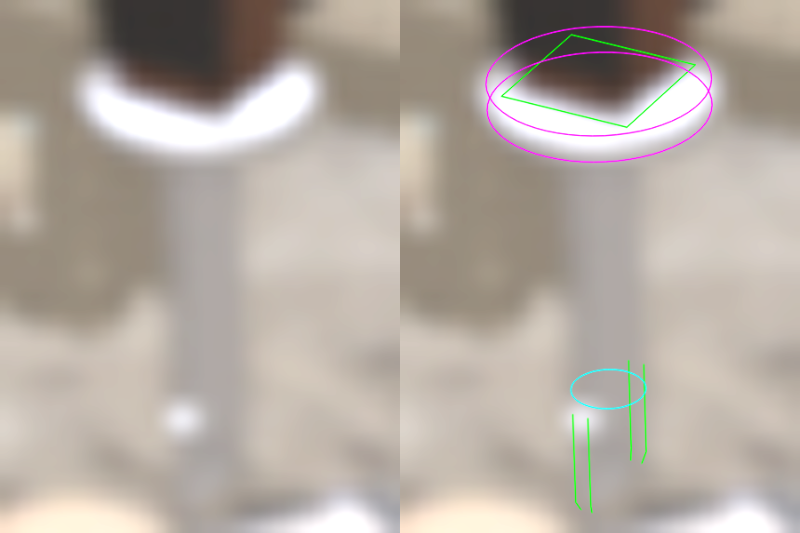

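```bash
cat > fit.py <<'E'
from ov import *
from scipy.optimize import minimize
def render(n,polys,u0,v0,u1,v1,S=8,blur=1.0):
    # polys: list of (pts3d,value); painter
    m=np.zeros(((v1-v0)*S,(u1-u0)*S),np.float32)
    for P,val in polys:
        q=(proj(n,P)-[u0,v0]+.5)*S
        cv2.fillPoly(m,[np.int32(cv2.convexHull(np.float32(q)).reshape(-1,2)*16)],float(val),shift=4)
    m=cv2.GaussianBlur(m,(0,0),blur*S)
    return cv2.resize(m,(u1-u0,v1-v0),interpolation=cv2.INTER_AREA)
def headpolys(c,z,s0=1,s1=1):
    a=np.linspace(0,2*np.pi,60)[:,None]; z=z/np.linalg.norm(z); x=np.cross([0,1,.1],z); x/=np.linalg.norm(x); y=np.cross(z,x)
    C=17.5*(np.cos(a)*x+np.sin(a)*y)
    return [(np.vstack([c+C,c+9*z+C]),s1),(c+9*z+C,s0)]
def fitshift(n,obs,polys,box,blur0=.8):
    u0,v0,u1,v1=box; o=obs[v0:v1,u0:u1]
    best=None
    def cost(t,full=False):
        m=render(n,polys,u0-8,v0-8,u1+8,v1+8,blur=abs(t[2]))
        M=np.float32([[1,0,t[0]],[0,1,t[1]]]); m=cv2.warpAffine(m,M,(m.shape[1],m.shape[0]),flags=cv2.INTER_CUBIC)[8:-8,8:-8]
        A=np.stack([m.ravel(),np.ones(m.size)],1); k,res,_,_=np.linalg.lstsq(A,o.ravel(),rcond=None)
        r=o.ravel()-A@k
        return float((r**2).mean())
    b=None
    for i in(-1,0,1):
        for j in(-1,0,1):
            f=minimize(cost,[i,j,blur0],method='Nelder-Mead',options=dict(xatol=.01,fatol=1e-4,initial_simplex=[[i,j,blur0],[i+.5,j,blur0],[i,j+.5,blur0],[i,j,blur0+.3]]))
            if b is None or f.fun<b.fun:b=f
    return b.x,b.fun
E
python3 - <<'E'
from fit import *
T=boxpts(484.77,-35.95,1.297)
def hd(which):
    if which=='t': return T([[43,-32,83]])[0],np.array([0,0,1.])
    c=np.array([-42,25,30+43*np.tan(np.pi/6)])+3*n30
    return T([c])[0],(T([n30])-T([[0,0,0]]))[0]
S={'topavg':'top','sceneavg':'scene','a_scene_full':'scene'}
for f,n in S.items():
    im=cv2.imread(f'pics/{f}.png').astype(float)
    o=im[:,:,2]-im[:,:,0]   # R-B : yellow
    for w in'tf':
        c,z=hd(w); q=proj(n,c+9*z)[0].astype(int)
        for s1 in (1,.7):
            print(f,w,s1,fitshift(n,o,headpolys(c,z,1,s1),(q[0]-14,q[1]-13,q[0]+15,q[1]+14)))
E
```

```text
topavg t 1 (array([-0.09880472, -0.36307463,  0.7181719 ]), np.float64(113.3862284116103))
topavg t 0.7 (array([-0.09010153, -0.31373228,  0.70126139]), np.float64(103.95302751190493))Traceback (most recent call last):
  File "<stdin>", line 14, in <module>
  File "fit.py", line 27, in fitshift
    f=minimize(cost,[i,j,blur0],method='Nelder-Mead',options=dict(xatol=.01,fatol=1e-4,initial_simplex=[[i,j,blur0],[i+.5,j,blur0],[i,j+.5,blur0],[i,j,blur0+.3]]))
    res = _minimize_neldermead(fun, x0, args, callback, bounds=bounds,
                               **options)
    fxcc = func(xcc)
    fx = function(np.copy(x), *(wrapper_args + args))
  File "fit.py", line 19, in cost
    m=render(n,polys,u0-8,v0-8,u1+8,v1+8,blur=abs(t[2]))
  File "fit.py", line 7, in render
    q=(proj(n,P)-[u0,v0]+.5)*S
       ~~~~^^^^^
  File "h.py", line 20, in proj
    c,f=K(name); T=np.array(c['world_from_camera']); p=(np.atleast_2d(P)-T[:3,3])@T[:3,:3]
        ~^^^^^^
  File "h.py", line 5, in K
    c=get_calibration(name); f=240/np.tan(np.radians(c['vfov'])/2)
ValueError: time passes only in moves, steps and waits
```

```bash
python3 - <<'E'
s=open('h.py').read()
s=s.replace("from cell import env, read_camera, get_calibration\n","from cell import env, read_camera, get_calibration as _gc\nimport os,pickle\ndef get_calibration(n):\n    if n not in _C: _C[n]=_gc(n); pickle.dump(_C,open('cal.pkl','wb'))\n    return _C[n]\n_C=pickle.load(open('cal.pkl','rb')) if os.path.exists('cal.pkl') else {}\n")
open('h.py','w').write(s)
E
cat > f1.py <<'E'
from fit import *
T=boxpts(484.77,-35.95,1.297)
def hd(which):
    if which=='t': return T([[43,-32,83]])[0],np.array([0,0,1.])
    c=np.array([-42,25,30+43*np.tan(np.pi/6)])+3*n30
    return T([c])[0],(T([n30])-T([[0,0,0]]))[0]
E
python3 - <<'E'
from f1 import *
S={'topavg':'top','sceneavg':'scene','a_scene_full':'scene'}
for f,n in S.items():
    im=cv2.imread(f'pics/{f}.png').astype(float)
    o=im[:,:,2]-im[:,:,0]   # R-B : yellow
    for w in'tf':
        c,z=hd(w); q=proj(n,c+9*z)[0].astype(int)
        for s1 in (1,.7):
            print(f,w,s1,fitshift(n,o,headpolys(c,z,1,s1),(q[0]-12,q[1]-12,q[0]+13,q[1]+13)))
E
```

```text
topavg t 1 (array([-0.09870536, -0.36822431,  0.73342561]), np.float64(137.18986959947577))
topavg t 0.7 (array([-0.09227904, -0.30066129,  0.71642372]), np.float64(125.57670606450714))
topavg f 1 (array([-0.50014187,  0.19207739,  0.77038215]), np.float64(114.55270826369626))
topavg f 0.7 (array([-0.80602211,  0.13114028,  0.68660942]), np.float64(86.46455979575354))
sceneavg t 1 (array([ 0.84800038, -1.02970406,  0.86645197]), np.float64(165.5196445248355))
sceneavg t 0.7 (array([ 0.87637661, -0.55427482,  0.77248019]), np.float64(141.51232266315165))
sceneavg f 1 (array([-0.03141008, -1.39090337,  0.85873071]), np.float64(111.59799070668274))
sceneavg f 0.7 (array([-0.15816068, -1.09461087,  0.77306723]), np.float64(89.59883246276512))
a_scene_full t 1 (array([ 0.84106816, -1.02724225,  0.87226446]), np.float64(163.25523344894955))
a_scene_full t 0.7 (array([ 0.84324259, -0.52726392,  0.78648788]), np.float64(140.9022670267678))
a_scene_full f 1 (array([-0.04246574, -1.39242094,  0.84624213]), np.float64(112.35928428107428))
a_scene_full f 0.7 (array([-0.16342583, -1.09089462,  0.76252965]), np.float64(90.89138381191309))
```

```bash
python3 - <<'E'
from f1 import *
from pl import *
im=cv2.imread('pics/a_scene_full.png').astype(float)
o=im[:,:,2]-im[:,:,0]
for f,n in(('a_scene_full','scene'),('topavg','top')):
  im2=cv2.imread(f'pics/{f}.png').astype(float); o=im2[:,:,2]-im2[:,:,0]
  for w in 'tf':
    c,z=hd(w); q=proj(n,c+9*z)[0].astype(int)
    for s1 in (.85,.6,.5,.4,.3):
        print(w,s1,fitshift(n,o,headpolys(c,z,1,s1),(q[0]-12,q[1]-12,q[0]+13,q[1]+13)))
s=env.state(); p=s['eef_pos']; r=R.from_euler('xyz',s['tcp_rot'])
Tt=lambda P:p+r.apply(np.atleast_2d(P)); a=np.linspace(0,2*np.pi,60)
def ring(z,rad): return np.stack([rad*np.cos(a),rad*np.sin(a),0*a+z],1)
sq=lambda z,h=11.5:np.array([[i*h,j*h,z] for i in(-1,1) for j in(-1,1)])
q=proj('scene',Tt([[0,0,16]]))[0].astype(int); print(q)
b=im.min(2)
for s1 in(1,.8,.6,.4,.2):
    polys=[(Tt(np.vstack([ring(11,19),ring(16,19)])),s1),(Tt(ring(11,19)),1),(Tt(np.vstack([sq(11),sq(-30)])),-.8)]
    print('collar',s1,fitshift('scene',b,polys,(q[0]-13,q[1]-3,q[0]+14,q[1]+8)))
# shank lateral: print rows
for v in range(q[1]+8,q[1]+22,3): print(v,b[v,q[0]-8:q[0]+9].astype(int))
for zz in(30,45,60): print(proj('scene',Tt([[0,0,zz]])))
print(b[q[1]-6:q[1]+9,q[0]-1].astype(int), q)
E
```

```text
t 0.85 (array([ 0.85843829, -0.82683851,  0.82030599]), np.float64(152.4519443959221))
t 0.6 (array([ 0.87035507, -0.35356903,  0.77753886]), np.float64(133.9871382284833))
t 0.5 (array([ 0.86075439, -0.15495936,  0.78432535]), np.float64(128.11768551607113))
t 0.4 (array([0.86930852, 0.00127834, 0.80064024]), np.float64(123.11377076653856))
t 0.3 (array([0.8622125 , 0.12855037, 0.83255443]), np.float64(119.21557355832553))
f 0.85 (array([-0.09398167, -1.2161521 ,  0.80353557]), np.float64(101.73079842297433))
f 0.6 (array([-0.21130893, -1.00838668,  0.73727625]), np.float64(83.56659506059282))
f 0.5 (array([-0.26149845, -0.89703164,  0.7144921 ]), np.float64(76.21874326006761))
f 0.4 (array([-0.30168537, -0.79878046,  0.69516295]), np.float64(68.79176462471867))
f 0.3 (array([-0.37161605, -0.71106575,  0.68167227]), np.float64(61.63293694968822))
t 0.85 (array([-0.08406419, -0.34716147,  0.72477786]), np.float64(131.3185522148949))
t 0.6 (array([-0.08294848, -0.2998006 ,  0.71096049]), np.float64(121.8258224915866))
t 0.5 (array([-0.08776738, -0.28631337,  0.70650569]), np.float64(1
[... 920 characters left out ...]
rray([-0.02196615, -0.6135756 ,  0.88279458]), np.float64(405.162144894448))
collar 0.2 (array([-0.04261744, -0.50998364,  0.89816844]), np.float64(490.57530860091566))
195 [ 96  95  95  95  95 100 110 120 125 128 127 129 135 140 143 146 147]
198 [ 98  97  95  95  96  98 107 118 125 127 128 131 141 149 152 152 151]
201 [100  99  96 100 108 111 112 119 125 128 128 128 134 138 139 139 139]
204 [110 115 123 136 145 144 135 127 126 128 127 127 131 134 137 140 141]
207 [138 140 140 141 140 137 130 125 125 128 128 128 131 138 143 145 145]
[[317.60541622 192.85867458]]
[[317.78398109 198.57323364]]
[[317.96012584 204.20918865]]
[ 39  39  39  40  42  51  95 165 215 208 160 124 118 121 120] [317 187]
```

```bash
cat >> fit.py <<'E'
def fitml(n,obs,layers,box,use3d=None):
    """layers: list of polys lists painted later over earlier; each gets own gains (per channel); background const per channel"""
    u0,v0,u1,v1=box; o=obs[v0:v1,u0:u1].reshape(-1,obs.shape[2]) 
    S=8
    idx=np.zeros(((v1-v0+16)*S,(u1-u0+16)*S),np.uint8)
    for i,P in enumerate(layers):
        q=(proj(n,P)-[u0-8,v0-8]+.5)*S
        cv2.fillPoly(idx,[np.int32(cv2.convexHull(np.float32(q)).reshape(-1,2)*16)],i+1,shift=4)
    def cost(t):
        As=[]
        for i in range(len(layers)+1):
            m=cv2.GaussianBlur(np.float32(idx==i),(0,0),max(.3,abs(t[2]))*S)
            m=cv2.warpAffine(m,np.float32([[1,0,t[0]*S],[0,1,t[1]*S]]),(m.shape[1],m.shape[0]))
            m=cv2.resize(m,(u1-u0+16,v1-v0+16),interpolation=cv2.INTER_AREA)[8:-8,8:-8]; As.append(m.ravel())
        A=np.stack(As,1); k=np.linalg.lstsq(A,o,rcond=None)[0]; cost.k=k
        return float(((o-A@k)**2).mean())
    b=None
    for i,j in((0,0),(1,-1),(-1,1),(-1,-1),(1,1)):
        f=minimize(cost,[i,j,.8],method='Nelder-Mead',options=dict(xatol=.01,fatol=1e-3,initial_simplex=[[i,j,.8],[i+.5,j,.8],[i,j+.5,.8],[i,j,1.1]]))
        if b is None or f.fun<b.fun:b=f
    cost(b.x); return np.round(b.x,2),round(b.fun,1),np.round(cost.k).tolist()
def circ(c,z,rad):
    a=np.linspace(0,2*np.pi,60)[:,None]; z=z/np.linalg.norm(z); x=np.cross([0,1,.1],z); x/=np.linalg.norm(x); y=np.cross(z,x)
    return c+rad*(np.cos(a)*x+np.sin(a)*y)
E
python3 - <<'E'
from f1 import *
from pl import *
im=cv2.imread('pics/a_scene_full.png').astype(float)
for f,n in(('a_scene_full','scene'),('topavg','top')):
  im2=cv2.imread(f'pics/{f}.png').astype(float)
  for w in 'tf':
    c,z=hd(w); q=proj(n,c+9*z)[0].astype(int)
    for W in(22,23.5):
        print(n,w,fitml(n,im2,[circ(c,z,W),np.vstack([circ(c,z,17.5),circ(c+9*z,z,17.5)]),circ(c+9*z,z,17.5)],(q[0]-11,q[1]-9,q[0]+12,q[1]+12)))
s=env.state(); p=s['eef_pos']; r=R.from_euler('xyz',s['tcp_rot'])
Tt=lambda P:p+r.apply(np.atleast_2d(P)); a=np.linspace(0,2*np.pi,60)
def ring(z,rad): return np.stack([rad*np.cos(a),rad*np.sin(a),0*a+z],1)
sq=lambda z,h=11.5:np.array([[i*h,j*h,z] for i in(-1,1) for j in(-1,1)])
q=proj('scene',Tt([[0,0,16]]))[0].astype(int)
print(fitml('scene',im,[Tt(np.vstack([ring(16,6.5),ring(72,6.5)])),Tt(np.vstack([ring(11,19),ring(16,19)])),Tt(ring(11,19)),Tt(np.vstack([sq(11),sq(-30)]))],(q[0]-13,q[1]-4,q[0]+14,q[1]+12)))
E
```

```text
scene t (array([ 0.78, -0.08,  1.76]), np.float64(523.9), [[181.0, 182.0, 189.0], [425.0, 360.0, 318.0], [48.0, 91.0, 136.0], [130.0, 213.0, 249.0]])
scene t (array([ 0.72, -0.  ,  2.26]), np.float64(505.2), [[176.0, 177.0, 185.0], [421.0, 363.0, 327.0], [18.0, 60.0, 108.0], [126.0, 217.0, 256.0]])
scene f (array([-0.27, -1.01,  0.89]), np.float64(45.8), [[206.0, 204.0, 210.0], [265.0, 242.0, 232.0], [117.0, 145.0, 183.0], [142.0, 220.0, 247.0]])
scene f (array([-0.23, -1.13,  0.87]), np.float64(53.3), [[203.0, 202.0, 209.0], [248.0, 230.0, 225.0], [121.0, 152.0, 190.0], [142.0, 220.0, 246.0]])
top t (array([-0.06, -0.16,  1.01]), np.float64(35.6), [[205.0, 205.0, 206.0], [256.0, 216.0, 202.0], [198.0, 117.0, 151.0], [95.0, 197.0, 236.0]])
top t (array([-0.03, -0.05,  0.97]), np.float64(40.3), [[205.0, 205.0, 206.0], [235.0, 212.0, 204.0], [314.0, 139.0, 135.0], [96.0, 197.0, 236.0]])
top f (array([-1.07,  0.13,  0.79]), np.float64(67.2), [[171.0, 169.0, 170.0], [245.0, 215.0, 200.0], [131.0, 164.0, 200.0], [91.0, 189.0, 231.0]])
top f (array([-1.01,  0.14,  0.77]), np.float64(71.3), [[170.0, 168.0, 170.0], [222.0, 202.0, 192.0], [139.0, 171.0, 205.0], [91.0, 188.0, 231.0]])
(array([-0.04, -1.11,  0.8 ]), np.float64(298.9), [[115.0, 125.0, 132.0], [125.0, 127.0, 132.0], [254.0, 238.0, 233.0], [190.0, 182.0, 186.0], [39.0, 44.0, 55.0]])
```

```bash
python3 - <<'E'
from pl import *
chk(); to([527.6,-5.4,187],down(.306),'pre'); to([527.6,-5.4,181],down(.306),'in')
E
```

```text
t 6.9 dpos meas-cmd [ 0.03 -0.29  0.23] drot [-0.0005 -0.0002  0.0005] F [-0.5 -0.6 -1.4] M [-0.11  0.05  0.05] open 0.256 j [-0.13  0.36  1.8   0.    0.99 -0.44]
pre rot [-0.0, -0.0, 0.0] shift [-0.0018, -0.0005, 0.025]
in rot [-0.0, -0.0, 0.0] shift [-0.0018, -0.0005, 0.031]
```

Emit:
{"api": "arm_command", "payload": {
  "targets": [
    [[0, 0, 0], [-0.0018, -0.0005, 0.012], 255],
    [[0, 0, 0], [-0.0018, -0.0005, 0.02], 255],
    [[0, 0, 0], [-0.0018, -0.0005, 0.025], 255],
    [[0, 0, 0], [-0.0018, -0.0005, 0.025], 255],
    [[0, 0, 0], [-0.0018, -0.0005, 0.027], 255],
    [[0, 0, 0], [-0.0018, -0.0005, 0.029], 255],
    [[0, 0, 0], [-0.0018, -0.0005, 0.031], 255],
    [[0, 0, 0], [-0.0018, -0.0005, 0.031], 255]
  ]
}}

```text
t: 7.7
eef_pos: [527.5, -5.4, 180.8]
tcp_rot: [-3.142, -0.0, 1.877]
ft_force: [-0.6, 0.2, -1.6]
opening: 0.261
```

```bash
python3 - <<'E'
from pl import *
did([0,0,0],[-.0018,-.0005,.031]); chk(); print(load()[0])
E
python3 look.py b .02 .18
```

```text
t 7.7 dpos meas-cmd [-0.05  0.02 -0.19] drot [0.0001 0.0001 0.    ] F [-0.6  0.2 -1.6] M [-0.03  0.01  0.02] open 0.261 j [-0.14  0.39  1.84  0.    0.91 -0.44]
[527.60055873  -5.41985934 180.961     ]
t 7.7 dpos meas-cmd [-0.05  0.02 -0.19] drot [0.0001 0.0001 0.    ] F [-0.6  0.2 -1.6] M [-0.03  0.01  0.02] open 0.261 j [-0.14  0.39  1.84  0.    0.91 -0.44]
top origin [263 176]
scene origin [281 187]
```

View pics/b_scene_raw.png

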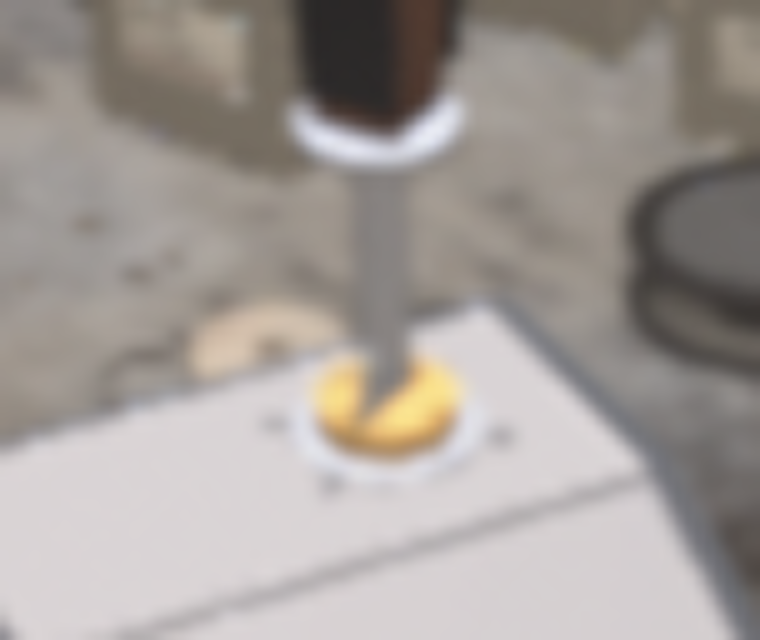

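The blade seems to be in the top slot (crop ~385,395) and shows no contact force. I'll go 2.5 mm deeper.

Emit:
{"api": "arm_command", "payload": {
  "targets": [
    [[0, 0, 0], [0, 0, 0.0013], 255],
    [[0, 0, 0], [0, 0, 0.0025], 255],
    [[0, 0, 0], [0, 0, 0.0025], 255],
    [[0, 0, 0], [0, 0, 0.0025], 255]
  ]
}}

```text
t: 8.4
eef_pos: [527.7, -5.5, 178.7]
tcp_rot: [3.141, 0.0, 1.877]
ft_force: [-0.9, 0.3, 3.3]
opening: 0.259
```

```bash
python3 - <<'E'
from pl import *
did([0,0,0],[0,0,.0025]); chk(); print(load()[0])
E
```

```text
t 8.4 dpos meas-cmd [ 0.12 -0.06  0.26] drot [-0.0005 -0.0002  0.    ] F [-0.9  0.3  3.3] M [-0.07  0.28 -0.04] open 0.259 j [-0.14  0.4   1.84  0.    0.91 -0.44]
[527.60055873  -5.41985934 178.461     ]
```

Emit:
{"api": "arm_command", "payload": {
  "targets": [
    [[0, 0, 0.06], [0, 0, -0.0007], 255],
    [[0, 0, 0.14], [0, 0, -0.0007], 255],
    [[0, 0, 0.22], [0, 0, -0.0007], 255],
    [[0, 0, 0.3], [0, 0, -0.0007], 255],
    [[0, 0, 0.38], [0, 0, -0.0007], 255],
    [[0, 0, 0.46], [0, 0, -0.0007], 255],
    [[0, 0, 0.5], [0, 0, -0.0007], 255],
    [[0, 0, 0.5], [0, 0, -0.0007], 255]
  ]
}}

```text
t: 9.2
eef_pos: [527.1, -5.5, 178.9]
tcp_rot: [-3.14, 0.0, 1.377]
ft_force: [-2.5, -0.7, -1.5]
opening: 0.25
```

```bash
python3 - <<'E'
from pl import *
did([0,0,.5],[0,0,-.0007]); chk(); print(load()[0])
E
python3 look.py c .5 .18
```

```text
t 9.2 dpos meas-cmd [-0.5  -0.04 -0.27] drot [ 0.0013 -0.0003  0.0003] F [-2.5 -0.7 -1.5] M [-0.3   0.74  0.08] open 0.25 j [-0.14  0.4   1.84 -0.    0.91  0.06]
[527.60055873  -5.41985934 179.161     ]
t 9.2 dpos meas-cmd [-0.5  -0.04 -0.27] drot [ 0.0013 -0.0003  0.0003] F [-2.5 -0.7 -1.5] M [-0.3   0.74  0.08] open 0.25 j [-0.14  0.4   1.84 -0.    0.91  0.06]
top origin [263 176]
scene origin [280 188]
```

View pics/c_scene_raw.png

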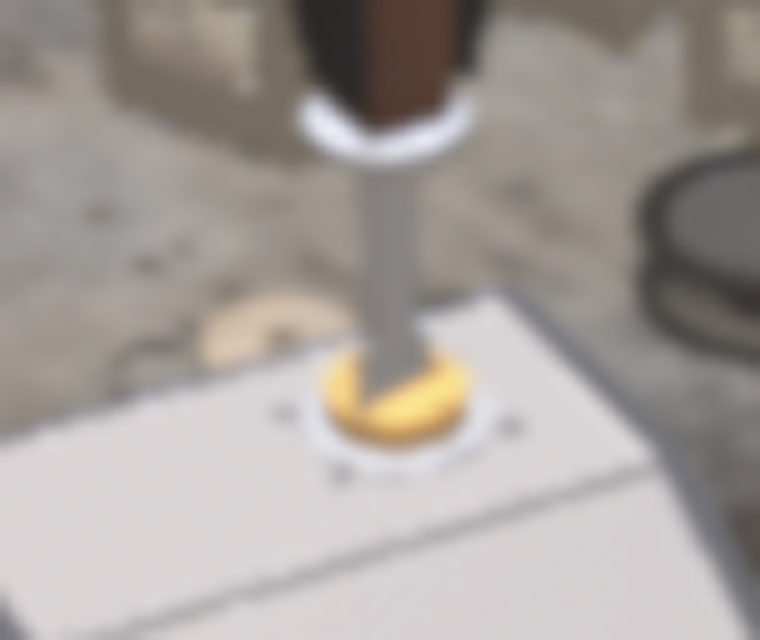

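```bash
python3 - <<'E'
from pl import *
p,r=load(); to(p+[-1.0,-.2,0],r)
E
```

```text
rot [0.0, 0.0, 0.0] shift [-0.0004, -0.0009, -0.0]
```

Emit:
{"api": "arm_command", "payload": {
  "targets": [
    [[0, 0, 0.07], [-0.0004, -0.0009, 0], 255],
    [[0, 0, 0.14], [-0.0004, -0.0009, 0], 255],
    [[0, 0, 0.21], [-0.0004, -0.0009, 0], 255],
    [[0, 0, 0.28], [-0.0004, -0.0009, 0], 255],
    [[0, 0, 0.35], [-0.0004, -0.0009, 0], 255],
    [[0, 0, 0.42], [-0.0004, -0.0009, 0], 255],
    [[0, 0, 0.5], [-0.0004, -0.0009, 0], 255],
    [[0, 0, 0.5], [-0.0004, -0.0009, 0], 255]
  ]
}}

```text
t: 10.3
eef_pos: [526.3, -5.1, 178.9]
tcp_rot: [-3.14, -0.0, 0.876]
ft_force: [-2.9, 2.1, -2.3]
opening: 0.253
```

```bash
python3 - <<'E'
from pl import *
did([0,0,.5],[-.0004,-.0009,0]); chk(); print(load()[0])
E
```

```text
t 10.3 dpos meas-cmd [-0.34  0.51 -0.22] drot [0.0013 0.0003 0.001 ] F [-2.9  2.1 -2.3] M [0.65 0.89 0.08] open 0.253 j [-0.14  0.39  1.84  0.    0.91  0.56]
[526.64032853  -5.63885239 179.161     ]
```

Emit:
{"api": "arm_command", "payload": {
  "targets": [
    [[0, 0, 0.07], [0, -0.001, 0], 255],
    [[0, 0, 0.14], [0, -0.001, 0], 255],
    [[0, 0, 0.21], [0, -0.001, 0], 255],
    [[0, 0, 0.28], [0, -0.001, 0], 255],
    [[0, 0, 0.33], [0, -0.001, 0], 255],
    [[0, 0, 0.36], [0, -0.001, 0], 255],
    [[0, 0, 0.36], [0, -0.001, 0], 255]
  ]
}}

```text
t: 11.0
eef_pos: [525.9, -4.7, 179.0]
tcp_rot: [-3.141, -0.0, 0.518]
ft_force: [-1.5, 3.8, -2.5]
opening: 0.253
```

```bash
python3 - <<'E'
from pl import *
did([0,0,.36],[0,-.001,0]); chk(); print(load()[0])
E
```

```text
t 11.0 dpos meas-cmd [ 0.04  0.31 -0.15] drot [ 0.0005  0.0004 -0.0012] F [-1.5  3.8 -2.5] M [0.98 0.56 0.08] open 0.253 j [-0.13  0.39  1.84  0.    0.91  0.92]
[525.87163247  -4.99923815 179.161     ]
```

Emit:
{"api": "arm_command", "payload": {
  "targets": [
    [[0, 0, 0.03], [0, 0, 0], 255],
    [[0, 0, 0.06], [0, 0, 0], 255],
    [[0, 0, 0.08], [0, 0, 0], 255],
    [[0, 0, 0.08], [0, 0, 0], 255]
  ]
}}

```text
t: 11.4
eef_pos: [526.0, -4.9, 179.1]
tcp_rot: [-3.141, -0.0, 0.438]
ft_force: [-0.9, 3.8, -3.9]
opening: 0.253
```

```bash
python3 - <<'E'
from pl import *
did([0,0,.08],[0,0,0]); chk(); print(load()[0])
E
```

```text
t 11.4 dpos meas-cmd [ 0.14  0.13 -0.07] drot [ 0.0001  0.0005 -0.0012] F [-0.9  3.8 -3.9] M [1.06 0.44 0.03] open 0.253 j [-0.14  0.39  1.84  0.    0.9   1.  ]
[525.87163247  -4.99923815 179.161     ]
```

Emit:
{"api": "arm_command", "payload": {
  "targets": [
    [[0, 0, 0.03], [0, 0.0003, 0], 255],
    [[0, 0, 0.06], [0, 0.0003, 0], 255],
    [[0, 0, 0.1], [0, 0.0003, 0], 255],
    [[0, 0, 0.1], [0, 0.0003, 0], 255]
  ]
}}

```text
t: 11.8
eef_pos: [526.0, -4.9, 179.1]
tcp_rot: [-3.141, -0.0, 0.336]
ft_force: [-1.1, 7.0, -2.7]
opening: 0.252
```

```bash
python3 - <<'E'
from pl import *
did([0,0,.1],[0,0.0003,0]); chk(); print(load()[0])
E
python3 look.py d 1.2 .18
```

```text
t 11.8 dpos meas-cmd [-0.01  0.41 -0.09] drot [0.0007 0.0002 0.0006] F [-1.1  7.  -2.7] M [1.76 0.51 0.4 ] open 0.252 j [-0.14  0.39  1.84  0.    0.91  1.1 ]
[525.9985451   -5.27107116 179.161     ]
t 11.8 dpos meas-cmd [-0.01  0.41 -0.09] drot [0.0007 0.0002 0.0006] F [-1.1  7.  -2.7] M [1.76 0.51 0.4 ] open 0.252 j [-0.14  0.39  1.84  0.    0.91  1.1 ]
top origin [262 176]
scene origin [280 188]
```

View pics/d_scene_raw.png

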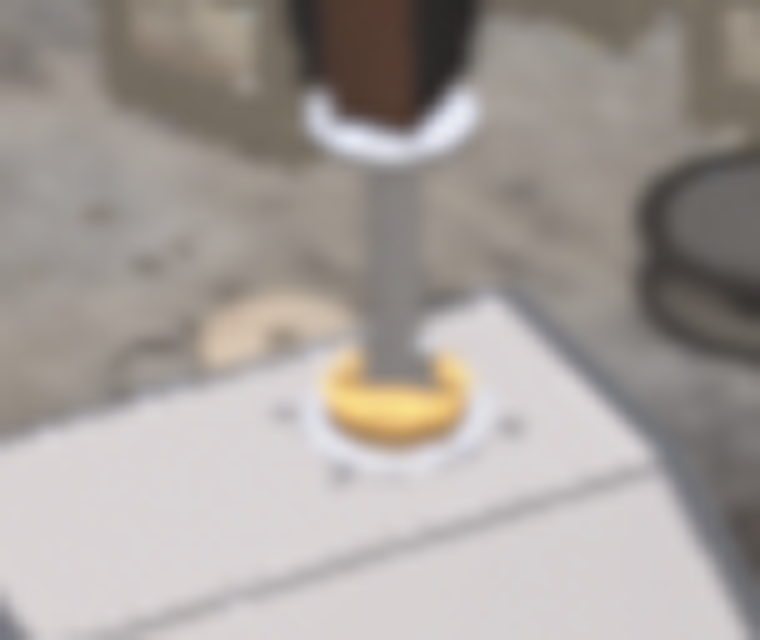

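View pics/d_scene.png

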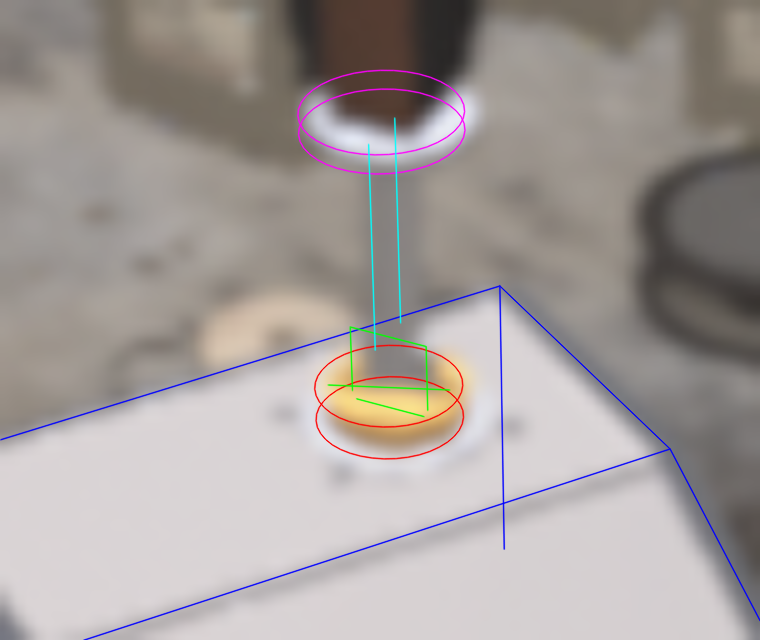

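```bash
python3 - <<'E'
from f1 import *
from pl import *
a=np.linspace(0,2*np.pi,60)
def ring(z,rad): return np.stack([rad*np.cos(a),rad*np.sin(a),0*a+z],1)
sq=lambda z,h=11.5:np.array([[i*h,j*h,z] for i in(-1,1) for j in(-1,1)])
Z=[]
A=[];B=[]
for f,p,yw in(('a',[527.57,-3.84,212.19],1.8763),('b',[527.55,-5.4,180.77],1.8768),('c',[527.1,-5.46,178.89],1.377),('d',[526,-4.86,179.07],.336)):
    r=R.from_euler('xyz',[np.pi,0,yw]); im=cv2.imread(f'pics/{f}_scene_full.png').astype(float)
    Tt=lambda P:p+r.apply(np.atleast_2d(P)); q=proj('scene',Tt([[0,0,16]]))[0].astype(int)
    x,e,_=fitml('scene',im,[Tt(np.vstack([ring(16,6.5),ring(72,6.5)])),Tt(np.vstack([ring(11,19),ring(16,19)])),Tt(ring(11,19)),Tt(np.vstack([sq(11),sq(-30)]))],(q[0]-13,q[1]-4,q[0]+14,q[1]+12))
    g=(proj('scene',Tt([[1,0,14]]))-proj('scene',Tt([[0,0,14]])))[0]
    print(f,x,e,g)
    A+=[[1,0,g[0]],[0,1,g[1]]];B+=list(x[:2])
k,res,_,_=np.linalg.lstsq(np.array(A),np.array(B),rcond=None); print('bu,bv,d',k,'resid',np.array(B)-np.array(A)@k)
E
```

```text
a [-0.04 -1.12  0.81] 299.2 [-0.38863105 -0.09573873]
b [-0.12 -1.12  0.81] 195.8 [-0.38367552 -0.09881731]
c [ 0.1  -0.95  0.82] 172.4 [-0.23487135 -0.1825263 ]
d [ 1.11 -0.74  0.96] 199.8 [ 0.20068159 -0.20247329]
bu,bv,d [ 0.6352116  -0.71466603  1.84854706] resid [ 0.04319118 -0.22835641 -0.04596935 -0.22266552 -0.10104087  0.10207449
  0.10381904  0.34894744]
```

Emit:
{"api": "arm_command", "payload": {
  "targets": [
    [[0, 0, -0.07], [0, -0.0002, 0], 255],
    [[0, 0, -0.14], [0, -0.0004, 0], 255],
    [[0, 0, -0.2], [0, -0.0004, 0], 255],
    [[0, 0, -0.2], [0, -0.0004, -0.006], 255],
    [[0, 0, -0.2], [0, -0.0004, -0.015], 255],
    [[0, 0, -0.2], [0, -0.0004, -0.04], 255],
    [[0, 0, -0.2], [0, -0.0004, -0.06], 255],
    [[0, 0, -0.2], [0, -0.0004, -0.06], 255]
  ]
}}

```text
t: 12.9
eef_pos: [527.1, -5.2, 242.2]
tcp_rot: [3.138, -0.004, 0.536]
ft_force: [-0.3, 0.3, -1.8]
opening: 0.253
```

```bash
python3 - <<'E'
from pl import *
did([0,0,-.2],[0,-.0004,-.06]); chk(); print(load()[0])
E
python3 look.py e 1.2 .18
cat > tgt.py <<'E'
from f1 import *
from pl import *
d=1.5
P=np.array([[0,1,0],[1,0,0],[0,0,-1.]])
def front(q,h,off=(0,0,0)):
    """tool pose with tip h mm above slot mouth; off in slope frame (t,boxy)"""
    c,z=hd('f'); c=c+[-1.04,1.15,.48]+np.asarray(off); m=c+8.5*z
    r=R.from_matrix((R.from_euler('z',1.297)*R.from_euler('y',-np.pi/6)*R.from_euler('z',np.pi/2+.6-q-np.pi)).as_matrix()@P)
    tip=m+h*z
    return tip-r.apply([d,0,92]),r
E
python3 - <<'E'
from tgt import *
c,z=hd('f'); print(c,z)
for h in(60,15,3,-4): p,r=front(.18,h); print(p,r.as_euler('xyz')); to(p,r,h)
E
```

```text
t 12.9 dpos meas-cmd [ 1.26 -0.32  2.99] drot [-0.0038  0.0044  0.0012] F [-0.3  0.3 -1.8] M [-0.05  0.18 -0.03] open 0.253 j [-0.14  0.32  1.76 -0.    1.05  0.9 ]
[525.86635767  -4.89354436 239.161     ]
t 12.9 dpos meas-cmd [ 1.26 -0.32  2.99] drot [-0.0038  0.0044  0.0012] F [-0.3  0.3 -1.8] M [-0.05  0.18 -0.03] open 0.253 j [-0.14  0.32  1.76 -0.    1.05  0.9 ]
top origin [262 173]
scene origin [280 165]
[448.93932531 -71.06997653  57.42413779] [-0.13519415 -0.48137568  0.8660254 ]
[ 426.46880487 -148.48810849  196.21639839] [ 2.91038214 -0.47410739  1.77309505]
60 rot [0.0939, 0.5466, -1.1518] shift [-0.1588, 0.0726, 0.0429]
[ 432.55254151 -126.82620303  157.24525522] [ 2.91038214 -0.47410739  1.77309505]
15 rot [0.0939, 0.5466, -1.1518] shift [-0.1425, 0.0571, 0.0819]
[ 434.17487128 -121.0496949   146.85295037] [ 2.91038214 -0.47410739  1.77309505]
3 rot [0.0939, 0.5466, -1.1518] shift [-0.1382, 0.0529, 0.0923]
[ 435.12123031 -117.68006516  140.79077255] [ 2.91038214 -0.47410739  1.77309505]
-4 rot [0.0939, 0.5466, -1.1518] shift [-0.1357, 0.0505, 0.0984]
```

View pics/e_scene_raw.png

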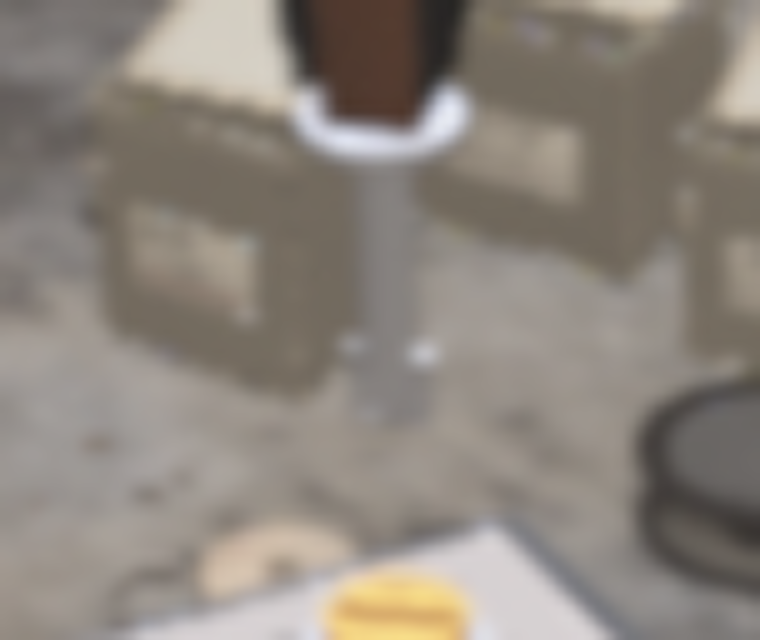

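Top slot now lies nearly level in the picture (395,612), as expected when locked. Next is the front screw, starting with a tilted hover.

Emit:
{"api": "arm_command", "payload": {
  "targets": [
    [[0.009, 0.055, -0.115], [-0.016, 0.007, 0.004], 255],
    [[0.019, 0.109, -0.23], [-0.032, 0.015, 0.009], 255],
    [[0.028, 0.164, -0.346], [-0.048, 0.022, 0.013], 255],
    [[0.038, 0.219, -0.461], [-0.064, 0.029, 0.017], 255],
    [[0.047, 0.273, -0.576], [-0.079, 0.036, 0.021], 255],
    [[0.056, 0.328, -0.691], [-0.095, 0.044, 0.026], 255],
    [[0.0657, 0.3826, -0.806], [-0.111, 0.051, 0.03], 255],
    [[0.0657, 0.3826, -0.806], [-0.111, 0.051, 0.03], 255]
  ]
}}

```text
t: 14.0
eef_pos: [455.6, -107.1, 208.0]
tcp_rot: [3.048, -0.368, 1.373]
ft_force: [-0.1, 0.2, -1.7]
opening: 0.251
```

```bash
python3 - <<'E'
from tgt import *
did([0.0657,0.3826,-.806],[-.111,.051,.03]); chk(); print(load()[0])
to(*front(.18,40),'hov')
E
```

```text
t 14.0 dpos meas-cmd [-0.95 -1.6  -1.2 ] drot [ 0.0009  0.002  -0.0022] F [-0.1  0.2 -1.7] M [-0.37  0.17 -0.01] open 0.251 j [-0.59  0.29  1.99  0.46  0.97 -0.66]
[ 456.5593842  -105.48451527  209.161     ]
hov rot [0.0282, 0.1641, -0.3458] shift [-0.0465, -0.0214, 0.0126]
```

Emit:
{"api": "arm_command", "payload": {
  "targets": [
    [[0.009, 0.055, -0.115], [-0.015, -0.007, 0.004], 255],
    [[0.019, 0.109, -0.23], [-0.031, -0.014, 0.008], 255],
    [[0.0282, 0.1641, -0.3458], [-0.0465, -0.0214, 0.0126], 255],
    [[0.0282, 0.1641, -0.3458], [-0.0465, -0.0214, 0.0126], 255],
    [[0.0282, 0.1641, -0.3458], [-0.0465, -0.0214, 0.0126], 255],
    [[0.0282, 0.1641, -0.3458], [-0.0465, -0.0214, 0.0126], 255]
  ]
}}

```text
t: 14.6
eef_pos: [429.4, -138.4, 179.2]
tcp_rot: [2.911, -0.474, 1.771]
ft_force: [-0.5, -0.6, -1.2]
opening: 0.252
```

```bash
python3 - <<'E'
from tgt import *
did([0.0282,0.1641,-.3458],[-.0465,-.0214,.0126]); chk(); print(load()[0])
to(*front(.18,12),'hov')
E
python3 look.py f 1.2 .18
```

```text
t 14.6 dpos meas-cmd [0.24 0.47 0.22] drot [-0.    -0.001  0.002] F [-0.5 -0.6 -1.2] M [-0.46  0.12 -0.06] open 0.252 j [-0.74  0.38  2.    0.53  1.08 -1.21]
[ 429.21072458 -138.90497657  178.92701939]
hov rot [0.0, -0.0, -0.0] shift [0.0, -0.0, 0.028]
t 14.6 dpos meas-cmd [0.24 0.47 0.22] drot [-0.    -0.001  0.002] F [-0.5 -0.6 -1.2] M [-0.46  0.12 -0.06] open 0.252 j [-0.74  0.38  2.    0.53  1.08 -1.21]
top origin [297 208]
scene origin [280 215]
```

View pics/f_scene.png

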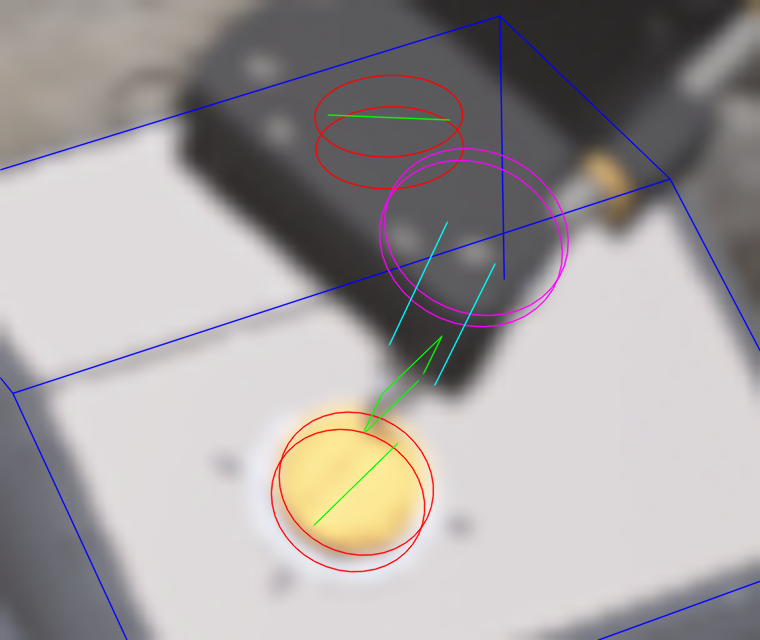

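View pics/f_top.png

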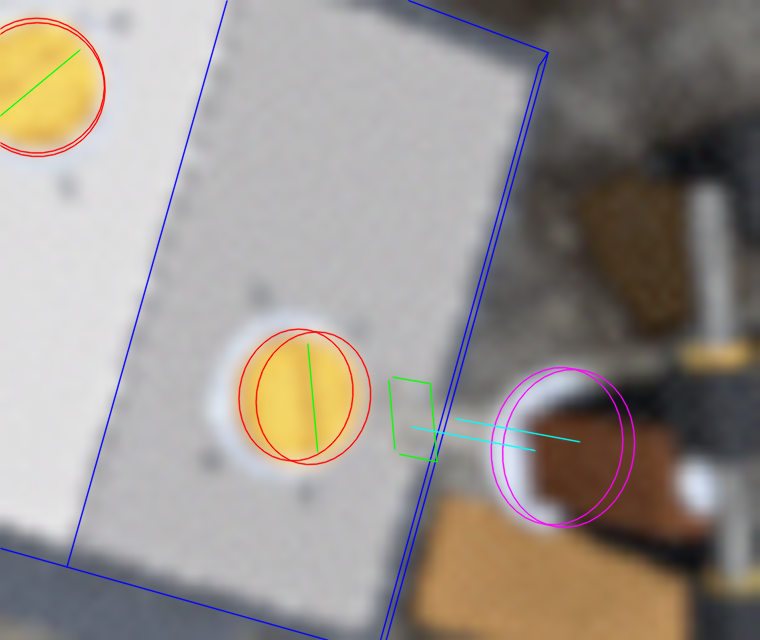

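```bash
cat > kf.py <<'E'
from f1 import *
from pl import *
a_=np.linspace(0,2*np.pi,60)
def ring(z,rad): return np.stack([rad*np.cos(a_),rad*np.sin(a_),0*a_+z],1)
def sq(z,h=12): return np.array([[i*h,j*h,z] for i in(-1,1) for j in(-1,1)])
def keyfit(n,f,p,r,b=None,lo=(-9,-12),hi=(7,12),blk=True):
    im=cv2.imread(f).astype(float); Tt=lambda P:p+r.apply(np.atleast_2d(P)); q=proj(n,Tt([[0,0,16]]))[0].astype(int)
    lay=[Tt(np.vstack([ring(16,6.5),ring(72,6.5)])),Tt(np.vstack([ring(11,19),ring(16,19)])),Tt(ring(11,19)),Tt(np.vstack([sq(11),sq(-30)]))]
    g=[(proj(n,Tt([e]))-proj(n,Tt([[0,0,14]])))[0] for e in([1,0,14],[0,1,14],[0,0,15])]
    return fitml(n,im,lay,(q[0]+lo[0],q[1]+lo[1],q[0]+hi[0],q[1]+hi[1])),np.round(g,3).tolist()
E
python3 - <<'E'
from kf import *
s=env.state(); p=s['eef_pos']; r=R.from_euler('xyz',s['tcp_rot']);print(p)
print(keyfit('top','pics/f_top_full.png',p,r,lo=(-9,-11),hi=(8,10)))
print(keyfit('top','pics/f_top_full.png',p,r,lo=(-9,-8),hi=(4,8)))
c,z=hd('f'); q=proj('top',c+9*z)[0].astype(int); im=cv2.imread('pics/f_top_full.png').astype(float)
print(fitml('top',im,[circ(c,z,22.5),np.vstack([circ(c,z,17.5),circ(c+9*z,z,17.5)]),circ(c+9*z,z,17.5)],(q[0]-11,q[1]-10,q[0]+8,q[1]+10)))
v,u=proj('top',p+r.apply([[0,0,16]]))[0][::-1].astype(int); 
u0,v0=u-16,v-10
draw('top',cv2.imread('pics/f_top_full.png'),[],u0-8,v0-4,u0+30,v0+26,20,'pics/f2.png')
E
```

```text
[ 429.35663852 -138.57011155  179.17854261]
((array([0.91, 0.5 , 1.36]), np.float64(447.4), [[97.0, 108.0, 118.0], [158.0, 159.0, 158.0], [542.0, 493.0, 470.0], [113.0, 99.0, 87.0], [25.0, 45.0, 81.0]]), [[-0.345, 0.068], [-0.034, -0.409], [-0.232, -0.044]])
((array([0.47, 0.25, 1.02]), np.float64(227.6), [[111.0, 121.0, 129.0], [160.0, 161.0, 162.0], [361.0, 332.0, 315.0], [193.0, 172.0, 158.0], [28.0, 48.0, 82.0]]), [[-0.345, 0.068], [-0.034, -0.409], [-0.232, -0.044]])
(array([-1.03,  0.14,  0.79]), np.float64(51.4), [[182.0, 180.0, 182.0], [252.0, 224.0, 211.0], [142.0, 178.0, 215.0], [98.0, 201.0, 239.0]])
```

View pics/f2.png

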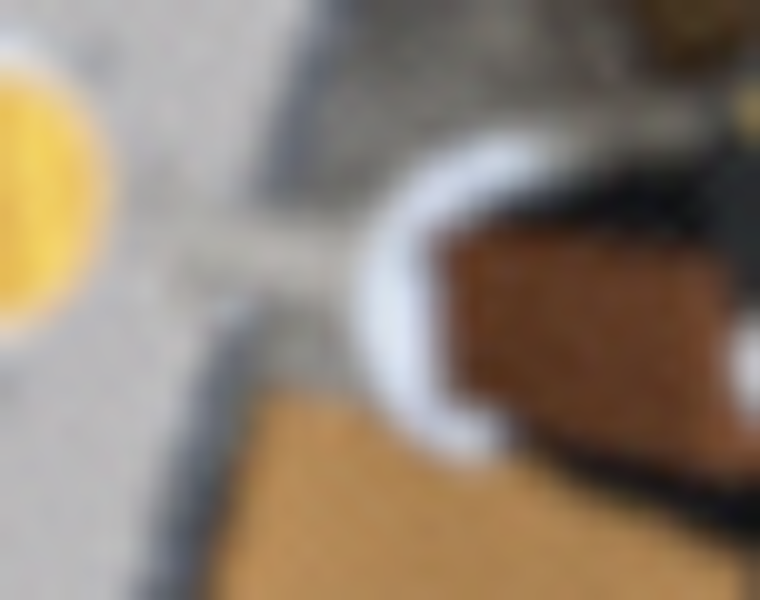

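```bash
python3 - <<'E'
from kf import *
p=np.array([429.357,-138.57,179.18]); r=R.from_euler('xyz',[2.911,-.474,1.771])
Tt=lambda P:p+r.apply(np.atleast_2d(P))
v,u=proj('top',p+r.apply([[0,0,16]]))[0][::-1].astype(int); u0,v0=u-16,v-10; o=np.array([u0-8,v0-4])
f=lambda P:np.round((proj('top',Tt(P))-o+.5)*20).tolist()
print('handle base corners',f(sq(11))); c=np.array(f(ring(16,19))); print('ring16',c.min(0),c.max(0)); c=np.array(f(ring(11,19))); print('ring11',c.min(0),c.max(0))
print('shank',f([[0,6.5,30],[0,-6.5,30],[0,6.5,60],[0,-6.5,60]]),'blade',f([[0,10,72],[0,-10,72],[0,9,92],[0,-9,92]]))
print('button',f([[0,0,-53]]), 'handle top', f(sq(-49)))
E
```

```text
handle base corners [[609.0, 378.0], [593.0, 182.0], [443.0, 412.0], [427.0, 214.0]]
ring16 [362. 135.] [626. 449.]
ring11 [385. 139.] [649. 454.]
shank [[427.0, 228.0], [435.0, 333.0], [294.0, 204.0], [303.0, 306.0]] blade [[241.0, 167.0], [254.0, 323.0], [158.0, 160.0], [170.0, 299.0]]
button [[833.0, 356.0]] handle top [[905.0, 438.0], [890.0, 232.0], [735.0, 474.0], [719.0, 266.0]]
```

Emit:
{"api": "arm_command", "payload": {
  "targets": [
    [[0, 0, 0], [0, 0, 0.015], 255],
    [[0, 0, 0], [0, 0, 0.028], 255],
    [[0, 0, 0], [0, 0, 0.035], 255],
    [[0, 0, 0], [0, 0, 0.035], 255],
    [[0, 0, 0], [0, 0, 0.035], 255],
    [[0, 0, 0], [0, 0, 0.035], 255]
  ]
}}

```text
t: 15.5
eef_pos: [434.1, -122.4, 149.0]
tcp_rot: [2.91, -0.474, 1.773]
ft_force: [-0.8, -1.0, -1.4]
opening: 0.252
```

```bash
python3 - <<'E'
from tgt import *
did([0,0,0],[0,0,.035]); chk(); print(load()[0])
E
python3 look.py g 1.2 .18
python3 - <<'E'
from kf import *
s=env.state(); p=s['eef_pos']; r=R.from_euler('xyz',s['tcp_rot']);print(p,s['tcp_rot'])
for n,f in(('top',18),('scene',18)):
    q=proj(n,p+r.apply([[0,0,85]]))[0].astype(int)
    draw(n,cv2.imread(f'pics/g_{n}_full.png'),[],q[0]-20,q[1]-16,q[0]+20,q[1]+16,f,f'pics/g2_{n}.png'); print(n,q-[20,16])
E
```

```text
t 15.5 dpos meas-cmd [ 0.18 -0.32  0.35] drot [-0.0006 -0.0005 -0.0002] F [-0.8 -1.  -1.4] M [-0.48  0.24 -0.01] open 0.252 j [-0.71  0.42  2.04  0.57  1.   -1.25]
[ 433.94362319 -122.05547876  148.61705247]
t 15.5 dpos meas-cmd [ 0.18 -0.32  0.35] drot [-0.0006 -0.0005 -0.0002] F [-0.8 -1.  -1.4] M [-0.48  0.24 -0.01] open 0.252 j [-0.71  0.42  2.04  0.57  1.   -1.25]
top origin [290 207]
scene origin [277 222]
[ 433.94927605 -122.16079935  148.70172163] [ 2.91009608 -0.47400748  1.77308626]
top [310 231]
scene [296 244]
```

View pics/g2_top.png

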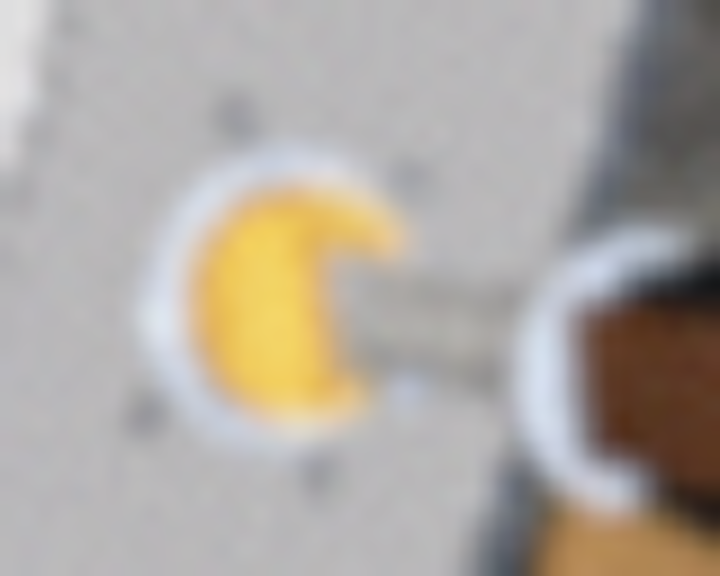

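View pics/g2_scene.png

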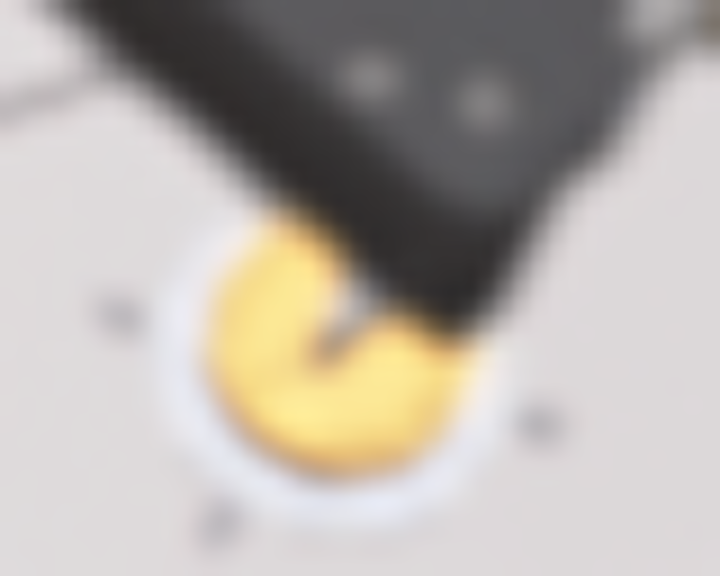

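```bash
python3 - <<'E'
from tgt import *
p=np.array([433.95,-122.16,148.70]); r=R.from_euler('xyz',[2.9101,-.4740,1.7731])
Tt=lambda P:p+r.apply(np.atleast_2d(P))
for n,o in(('top',[310,231]),('scene',[296,244])):
    f=lambda P:np.round((proj(n,P)-o+.5)*18,1).tolist()
    print(n,'tip c',f(Tt([[0,0,92]])),'edge x+1.1',f(Tt([[1.1,9,92],[1.1,-9,92],[1.5,10,90],[1.5,-10,90],[1.5,10,72],[1.5,-10,72]])),'grad/mm',f(Tt([[1,0,92]])),f(Tt([[0,1,92]])),f(Tt([[0,0,93]])))
    c,z=hd('f'); print(' head model: face c',f(c+9*z),'mouth c',f(c+8.5*z),'floor',f(c+2*z))
E
```

```text
top tip c [[347.8, 309.8]] edge x+1.1 [[335.9, 250.1], [346.8, 371.8], [340.0, 245.0], [352.1, 380.4], [404.2, 256.3], [416.3, 393.5]] grad/mm [[341.9, 310.9]] [[347.2, 303.1]] [[344.3, 309.2]]
 head model: face c [[329.9, 302.0]] mouth c [[328.2, 301.7]] floor [[305.6, 297.5]]
scene tip c [[358.0, 335.5]] edge x+1.1 [[398.1, 284.0], [304.3, 375.6], [404.2, 269.8], [299.9, 371.7], [435.4, 206.3], [329.9, 309.1]] grad/mm [[352.0, 330.2]] [[363.2, 330.4]] [[356.3, 338.9]]
 head model: face c [[352.9, 346.8]] mouth c [[352.0, 348.5]] floor [[341.3, 370.6]]
```

Emit:
{"api": "arm_command", "payload": {
  "targets": [
    [[0, 0, 0], [0.0011, 0, 0], 255],
    [[0, 0, 0], [0.0011, 0, 0.0015], 255],
    [[0, 0, 0], [0.0011, 0, 0.003], 255],
    [[0, 0, 0], [0.0011, 0, 0.0045], 255],
    [[0, 0, 0], [0.0011, 0, 0.006], 255],
    [[0, 0, 0], [0.0011, 0, 0.007], 255],
    [[0, 0, 0], [0.0011, 0, 0.007], 255]
  ]
}}

```text
t: 16.5
eef_pos: [434.7, -117.6, 142.9]
tcp_rot: [2.91, -0.474, 1.773]
ft_force: [-0.5, 0.2, -1.7]
opening: 0.254
```

```bash
python3 - <<'E'
from tgt import *
did([0,0,0],[.0011,0,.007]); chk(); print(load()[0]); s=env.state(); print('tool F',R.from_euler('xyz',s['tcp_rot']).inv().apply(s['ft_force']))
E
python3 look.py i 1.2 .18
python3 - <<'E'
from kf import *
s=env.state(); p=s['eef_pos']; r=R.from_euler('xyz',s['tcp_rot'])
t=[]
for n,o in(('top',(310,231)),('scene',(296,244))):
    draw(n,cv2.imread(f'pics/i_{n}_full.png'),[],o[0],o[1],o[0]+28,o[1]+28,14,f'pics/x.png'); t.append(cv2.imread('pics/x.png'))
cv2.imwrite('pics/i2.png',np.hstack(t))
E
```

```text
t 16.5 dpos meas-cmd [-0.03  0.11 -0.17] drot [0.0001 0.0003 0.    ] F [-0.5  0.2 -1.7] M [-0.52  0.16  0.01] open 0.254 j [-0.7   0.43  2.05  0.58  0.98 -1.25]
[ 434.69356124 -117.72688741  143.0572962 ]
tool F [-0.50313376 -0.8312958   1.55415541]
t 16.5 dpos meas-cmd [-0.03  0.11 -0.17] drot [0.0001 0.0003 0.    ] F [-0.5  0.2 -1.7] M [-0.52  0.16  0.01] open 0.254 j [-0.7   0.43  2.05  0.58  0.98 -1.25]
top origin [289 207]
scene origin [276 223]
```

View pics/i2.png

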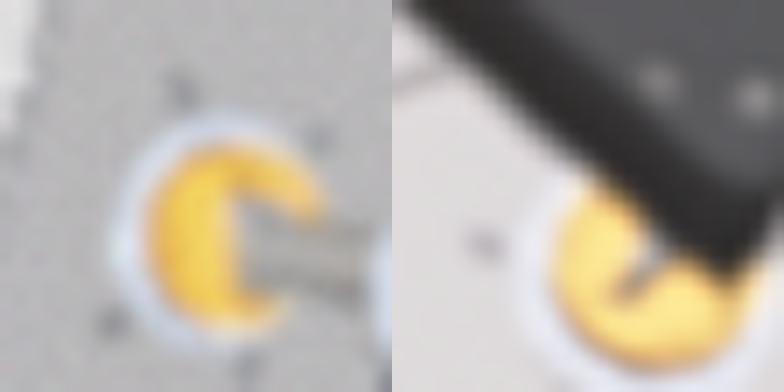

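Emit:
{"api": "arm_command", "payload": {
  "targets": [
    [[0, 0, 0], [0, 0, 0.001], 255],
    [[0, 0, 0], [0, 0, 0.002], 255],
    [[0, 0, 0], [0, 0, 0.003], 255],
    [[0, 0, 0], [0, 0, 0.003], 255]
  ]
}}

```text
t: 17.2
eef_pos: [435.1, -116.2, 140.3]
tcp_rot: [2.91, -0.474, 1.773]
ft_force: [-0.1, 0.3, -1.9]
opening: 0.249
```

```bash
python3 - <<'E'
from tgt import *
did([0,0,0],[0,0,.003]); chk(); print(load()[0]); s=env.state(); print('tool F',R.from_euler('xyz',s['tcp_rot']).inv().apply(s['ft_force']),R.from_euler('xyz',s['tcp_rot']).inv().apply(s['moment']))
E
```

```text
t 17.2 dpos meas-cmd [ 0.01  0.06 -0.15] drot [0.     0.0002 0.    ] F [-0.1  0.3 -1.9] M [-0.53  0.14 -0.04] open 0.249 j [-0.7   0.44  2.05  0.58  0.97 -1.26]
[ 435.09923826 -116.28264474  140.45929903]
tool F [-0.55927931 -0.45409913  1.73546269] [ 0.19856482 -0.51390399  0.03524197]
```

Emit:
{"api": "arm_command", "payload": {
  "targets": [
    [[0, 0, 0.06], [0, -0.0001, 0], 255],
    [[0, 0, 0.13], [0, -0.0002, 0], 255],
    [[0, 0, 0.2], [0, -0.0002, 0], 255],
    [[0, 0, 0.27], [0, -0.0003, 0], 255],
    [[0, 0, 0.34], [0.0001, -0.0004, 0], 255],
    [[0, 0, 0.42], [0.0001, -0.0005, 0], 255],
    [[0, 0, 0.5], [0.0002, -0.0006, 0], 255],
    [[0, 0, 0.5], [0.0002, -0.0006, 0], 255]
  ]
}}

```text
t: 18.0
eef_pos: [434.2, -115.9, 140.4]
tcp_rot: [-3.094, -0.522, 1.203]
ft_force: [-0.8, 0.9, -0.0]
opening: 0.251
```

```bash
cat > fc.py <<'E'
from tgt import *
chk(); s=env.state(); m=R.from_euler('xyz',s['tcp_rot']).inv(); print('tool F',m.apply(s['ft_force']).round(2),'M',m.apply(s['moment']).round(2))
E
python3 - <<'E'
from tgt import *
did([0,0,.5],[.0002,-.0006,0]); import fc
E
python3 look.py j 1.2 .55
python3 - <<'E'
from kf import *
t=[]
for n,o in(('top',(310,231)),('scene',(296,244))):
    draw(n,cv2.imread(f'pics/j_{n}_full.png'),[],o[0],o[1],o[0]+28,o[1]+28,14,f'pics/x.png'); t.append(cv2.imread('pics/x.png'))
cv2.imwrite('pics/j2.png',np.hstack(t))
E
```

```text
t 18.0 dpos meas-cmd [-0.27  0.27 -0.05] drot [0.0008 0.0004 0.001 ] F [-0.8  0.9 -0. ] M [-0.2   0.45  0.26] open 0.251 j [-0.7   0.44  2.05  0.58  0.97 -0.76]
tool F [ 0.5  -1.09  0.35] M [ 0.43 -0.35 -0.03]
t 18.0 dpos meas-cmd [-0.27  0.27 -0.05] drot [0.0008 0.0004 0.001 ] F [-0.8  0.9 -0. ] M [-0.2   0.45  0.26] open 0.251 j [-0.7   0.44  2.05  0.58  0.97 -0.76]
top origin [288 207]
scene origin [275 223]
```

View pics/j2.png

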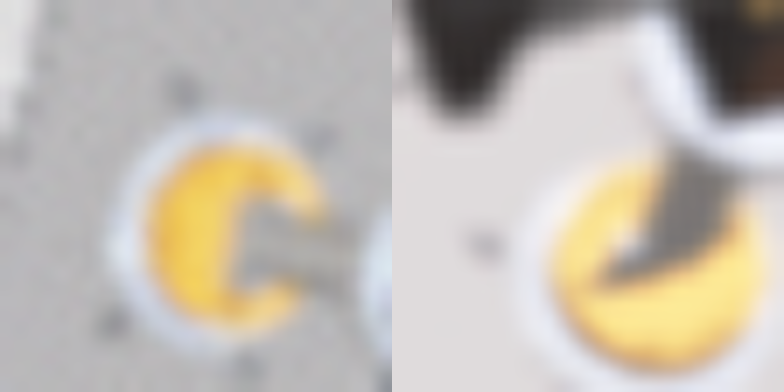

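Emit:
{"api": "arm_command", "payload": {
  "targets": [
    [[0, 0, 0.07], [0, -0.0001, 0], 255],
    [[0, 0, 0.14], [0, -0.0002, 0], 255],
    [[0, 0, 0.21], [0, -0.0002, 0], 255],
    [[0, 0, 0.28], [0, -0.0003, 0], 255],
    [[0, 0, 0.35], [0.0001, -0.0004, 0], 255],
    [[0, 0, 0.42], [0.0001, -0.0005, 0], 255],
    [[0, 0, 0.5], [0.0002, -0.0006, 0], 255],
    [[0, 0, 0.5], [0.0002, -0.0006, 0], 255]
  ]
}}

```text
t: 19.1
eef_pos: [433.7, -115.3, 140.6]
tcp_rot: [-2.833, -0.432, 0.649]
ft_force: [-1.0, 3.2, 0.5]
opening: 0.253
```

```bash

python3 - <<'E'
from tgt import *
did([0,0,.5],[.0002,-.0006,0]); import fc
E
```

```text
t 19.1 dpos meas-cmd [-0.32  0.53  0.02] drot [0.0015 0.0004 0.0006] F [-1.   3.2  0.5] M [0.5  0.49 0.4 ] open 0.253 j [-0.7   0.44  2.05  0.58  0.97 -0.26]
tool F [ 1.23 -2.98  0.97] M [ 0.8  -0.1  -0.04]
```

Emit:
{"api": "arm_command", "payload": {
  "targets": [
    [[0, 0, 0.06], [0.0002, -0.0006, 0], 255],
    [[0, 0, 0.12], [0.0003, -0.0008, 0], 255],
    [[0, 0, 0.17], [0.0003, -0.0008, 0], 255],
    [[0, 0, 0.2], [0.0003, -0.0008, 0], 255],
    [[0, 0, 0.2], [0.0003, -0.0008, 0], 255]
  ]
}}

```text
t: 19.6
eef_pos: [433.5, -114.8, 140.8]
tcp_rot: [-2.756, -0.364, 0.446]
ft_force: [-1.6, 3.8, -0.1]
opening: 0.252
```

```bash

python3 - <<'E'
from tgt import *
did([0,0,.2],[.0003,-.0008,0]); import fc
E
```

```text
t 19.6 dpos meas-cmd [-0.11  0.25 -0.07] drot [ 0.0007  0.0001 -0.0013] F [-1.6  3.8 -0.1] M [0.56 0.67 0.47] open 0.252 j [-0.7   0.43  2.05  0.59  0.97 -0.06]
tool F [ 0.12 -3.78  1.71] M [ 0.91 -0.39 -0.01]
```

Emit:
{"api": "arm_command", "payload": {
  "targets": [
    [[0, 0, 0.04], [0.0001, -0.0003, 0], 255],
    [[0, 0, 0.08], [0.0001, -0.0004, 0], 255],
    [[0, 0, 0.12], [0.0001, -0.0004, 0], 255],
    [[0, 0, 0.12], [0.0001, -0.0004, 0], 255]
  ]
}}

```text
t: 20.0
eef_pos: [433.4, -114.6, 141.0]
tcp_rot: [-2.717, -0.317, 0.33]
ft_force: [-2.1, 3.1, -1.0]
opening: 0.25
```

```bash

python3 - <<'E'
from tgt import *
did([0,0,.12],[.0001,-.0004,0]); import fc
E
```

```text
t 20.0 dpos meas-cmd [-0.11  0.16 -0.08] drot [ 0.0005 -0.0001 -0.0014] F [-2.1  3.1 -1. ] M [0.5  0.59 0.56] open 0.25 j [-0.7   0.43  2.06  0.59  0.97  0.06]
tool F [-1.19 -3.01  2.04] M [ 0.81 -0.49 -0.13]
```

Emit:
{"api": "arm_command", "payload": {
  "targets": [
    [[0, 0, 0.04], [0, -0.0001, 0], 255],
    [[0, 0, 0.08], [0, -0.0002, 0], 255],
    [[0, 0, 0.11], [0, -0.0002, 0], 255],
    [[0, 0, 0.11], [0, -0.0002, 0], 255]
  ]
}}

```text
t: 20.4
eef_pos: [433.3, -114.4, 141.1]
tcp_rot: [-2.687, -0.27, 0.226]
ft_force: [-2.2, 4.0, -0.7]
opening: 0.256
```

```bash

python3 - <<'E'
from tgt import *
did([0,0,.11],[0,-.0002,0]); import fc
E
python3 look.py k 1.2 1.2
```

```text
t 20.4 dpos meas-cmd [-0.11  0.18 -0.07] drot [ 0.0005 -0.0002 -0.0014] F [-2.2  4.  -0.7] M [0.6  0.42 0.94] open 0.256 j [-0.7   0.43  2.06  0.59  0.97  0.17]
tool F [-1.37 -3.79  2.27] M [ 0.9  -0.57 -0.53]
t 20.4 dpos meas-cmd [-0.11  0.18 -0.07] drot [ 0.0005 -0.0002 -0.0014] F [-2.2  4.  -0.7] M [0.6  0.42 0.94] open 0.256 j [-0.7   0.43  2.06  0.59  0.97  0.17]
top origin [287 208]
scene origin [274 223]
```

View pics/k_scene_raw.png

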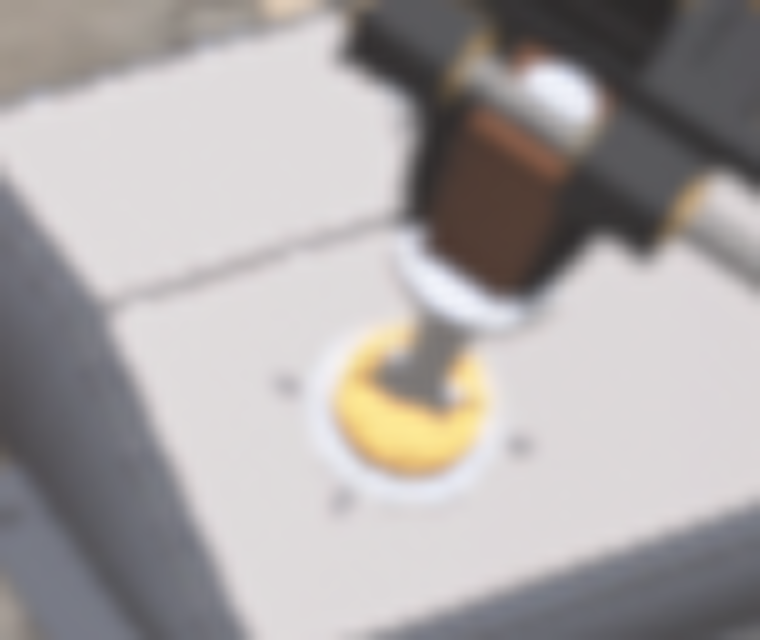

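The stop was felt: moment rose to 0.53 N m and the blade sits across the head (crop 415,385). Now I relax and withdraw.

Emit:
{"api": "arm_command", "payload": {
  "targets": [
    [[0, 0, -0.08], [0, 0, 0], 255],
    [[0, 0, -0.16], [0, -0.0003, 0], 255],
    [[0, 0, -0.24], [0, -0.0005, 0], 255],
    [[0, 0, -0.24], [0, -0.0005, -0.006], 255],
    [[0, 0, -0.24], [0, -0.0005, -0.015], 255],
    [[0, 0, -0.24], [0, -0.0005, -0.035], 255],
    [[0, 0, -0.24], [0, -0.0005, -0.07], 255],
    [[0, 0, -0.24], [0, -0.0005, -0.09], 255]
  ]
}}

```text
t: 21.5
eef_pos: [421.3, -159.3, 221.6]
tcp_rot: [-2.762, -0.367, 0.453]
ft_force: [1.0, 1.1, -1.8]
opening: 0.25
```

```bash

python3 - <<'E'
from tgt import *
did([0,0,-.24],[0,-.0005,-.09]); import fc; print(load()[0], load()[1].as_euler('xyz'))
tx=[453,-320,235]
for ky in(-1.0,-.8,-.5): to(tx,down(ky),ky)
for n in('top','scene'): cv2.imwrite(f'pics/l_{n}.png',np.mean([read_camera(n)[0].astype(float) for _ in range(3)],0).astype(np.uint8))
t=[]
for n,o in(('top',(312,233)),('scene',(302,248)),('top',(286,202)),('scene',(306,214))):
    draw(n,cv2.imread(f'pics/l_{n}.png'),lines(484.77,-35.95,1.297,43,-42,1.2,1.2),o[0],o[1],o[0]+28,o[1]+28,14,f'pics/x.png'); t.append(cv2.imread('pics/x.png'))
cv2.imwrite('pics/l2.png',cv2.resize(np.vstack([np.hstack(t[:2]),np.hstack(t[2:])]),(600,600)))
E
```

```text
t 21.5 dpos meas-cmd [ 0.18 -1.81  2.27] drot [-0.0034  0.0004  0.0017] F [ 1.   1.1 -1.8] M [-0.49  0.24  0.02] open 0.25 j [-0.78  0.33  1.94  0.49  1.19  0.01]
tool F [0.65 0.3  2.24] M [-0.31 -0.46  0.03]
[ 421.11796242 -157.47578506  219.30281339] [-2.75940754 -0.36719621  0.45518082]
-1.0 rot [-0.3562, -0.3839, -0.0428] shift [-0.0343, 0.1373, -0.0875]
-0.8 rot [-0.3169, -0.4185, -0.2382] shift [-0.0343, 0.1373, -0.0875]
-0.5 rot [-0.2532, -0.4656, -0.5312] shift [-0.0343, 0.1373, -0.0875]
```

View pics/l2.png

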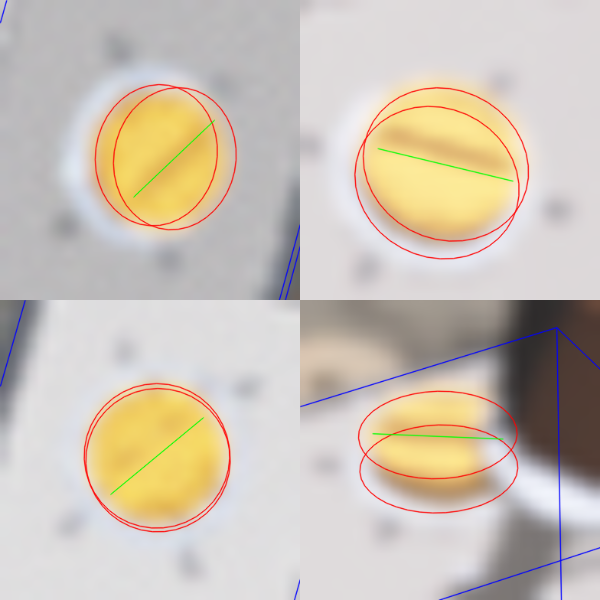

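```bash
python3 - <<'E'
from kf import *
# hole fit at z=85, block top square
def pol(x,y,w,z,h=36):
    c,s=np.cos(w),np.sin(w); return np.array([[x+h*(c*i-s*j),y+h*(s*i+c*j),z] for i,j in((1,1),(1,-1),(-1,-1),(-1,1))])
for n in('top','scene'):
    im=cv2.imread(f'pics/l_{n}.png').astype(float); C=np.array([453.2,-319.9,85.]); q=proj(n,C)[0].astype(int)
    w=9
    print(n,q,fitml(n,im,[circ(C,np.array([0,0,1.]),13.5)],(q[0]-w,q[1]-w+2,q[0]+w,q[1]+w-2)), (proj(n,C+[1,0,0])-proj(n,C))[0],(proj(n,C+[0,1,0])-proj(n,C))[0])
    draw(n,cv2.imread(f'pics/l_{n}.png'),[],q[0]-20,q[1]-20,q[0]+20,q[1]+20,10,f'pics/x_{n}.png')
cv2.imwrite('pics/m.png',np.hstack([cv2.imread('pics/x_top.png'),cv2.imread('pics/x_scene.png')]))
E
```

```text
top [422 244] (array([-2.25,  1.45,  0.4 ]), np.float64(606.5), [[67.0, 70.0, 73.0], [47.0, 49.0, 51.0]]) [-0.00732981 -0.38429247] [-3.82185559e-01  1.19694950e-04]
scene [403 307] (array([0.53, 0.78, 1.  ]), np.float64(43.0), [[178.0, 228.0, 249.0], [91.0, 123.0, 152.0]]) [ 0.32589598 -0.25341241] [-0.40600837 -0.24598308]
```

View pics/m.png

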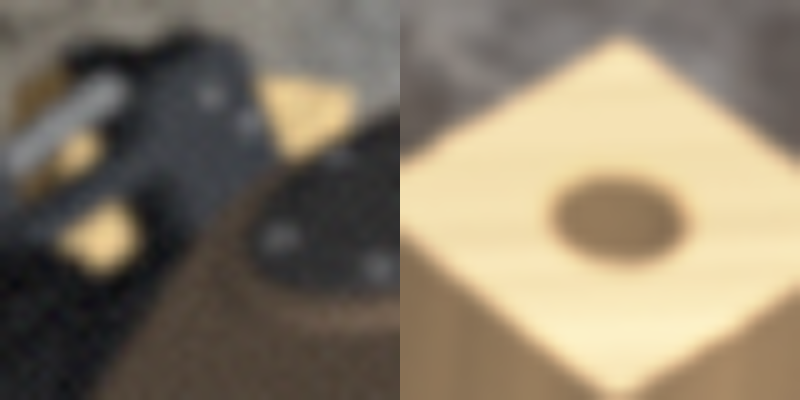

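```bash
python3 - <<'E'
from tgt import *
r=down(-.95); t=np.array([451,-321.5,100]); to(t-r.apply([1.3,0,92])+[0,0,30],r,'hov')
E
```

```text
hov rot [-0.3466, -0.3928, -0.0916] shift [-0.0425, 0.1419, -0.0778]
```

Emit:
{"api": "arm_command", "payload": {
  "targets": [
    [[-0.07, -0.079, -0.018], [-0.008, 0.028, -0.016], 255],
    [[-0.139, -0.157, -0.037], [-0.017, 0.057, -0.031], 255],
    [[-0.208, -0.236, -0.055], [-0.026, 0.085, -0.047], 255],
    [[-0.277, -0.314, -0.073], [-0.034, 0.114, -0.062], 255],
    [[-0.3466, -0.3928, -0.0916], [-0.0425, 0.1419, -0.0778], 255],
    [[-0.3466, -0.3928, -0.0916], [-0.0425, 0.1419, -0.0778], 255],
    [[-0.3466, -0.3928, -0.0916], [-0.0425, 0.1419, -0.0778], 255]
  ]
}}

```text
t: 22.5
eef_pos: [449.8, -321.0, 220.8]
tcp_rot: [-3.138, -0.001, 0.621]
ft_force: [-0.7, 0.6, -2.1]
opening: 0.254
```

```bash
python3 - <<'E'
from tgt import *
did([-.3466,-.3928,-.0916],[-.0425,.1419,-.0778]); import fc
r=down(-.95); t=np.array([451,-321.5,100]); print(load()[0],load()[1].as_euler('xyz'));to(t-r.apply([1.3,0,92]),r,'hov')
E
```

```text
t 22.5 dpos meas-cmd [-0.14  1.29 -1.24] drot [ 0.0036  0.0011 -0.0002] F [-0.7  0.6 -2.1] M [-0.04  0.15  0.07] open 0.254 j [-0.74  0.38  1.73  0.    1.03  0.21]
tool F [-0.22 -0.92  2.14] M [ 0.06 -0.14 -0.07]
[ 449.91569506 -322.27254553  222.02647505] [-3.14156543e+00  4.05732408e-05  6.20759668e-01]
hov rot [-0.0, 0.0, -0.0] shift [0.0, 0.0, 0.03]
```

Emit:
{"api": "arm_command", "payload": {
  "targets": [
    [[0, 0, 0], [0, 0, 0.015], 255],
    [[0, 0, 0], [0, 0, 0.028], 255],
    [[0, 0, 0], [0, 0, 0.028], 255],
    [[0, 0, 0], [0, 0, 0.028], 255]
  ]
}}

```text
t: 22.9
eef_pos: [449.7, -321.7, 193.9]
tcp_rot: [-3.14, -0.001, 0.621]
ft_force: [-0.6, -0.4, -1.1]
opening: 0.251
```

```bash
python3 - <<'E'
from tgt import *
did([0,0,0],[0,0,.028]); import fc
E
python3 - <<'E'
from kf import *
A=np.mean([read_camera('scene')[0].astype(float) for _ in range(3)],0).astype(np.uint8); cv2.imwrite('pics/n.png',A)
s=env.state(); p=s['eef_pos']; r=R.from_euler('xyz',s['tcp_rot'])
print(keyfit('scene','pics/n.png',p,r,lo=(-13,-4),hi=(14,12)))
t=p+r.apply([0,0,92]); q=proj('scene',t)[0].astype(int)
Tt=lambda P:p+r.apply(np.atleast_2d(P))
C=np.array([451,-321.5,85.])
L=[(Tt([[0,-9,92],[0,9,92]]),(0,255,0)),(circ(C,np.array([0,0,1.]),13.5),(0,0,255))]+[(Tt([[0,y,72],[0,y,90]]),(0,255,0)) for y in(-10,10)]+[(Tt(ring(z,19)),(255,0,255)) for z in(11,16)]
draw('scene',A,L,q[0]-25,q[1]-45,q[0]+25,q[1]+25,8,'pics/n1.png'); draw('scene',A,[],q[0]-25,q[1]-45,q[0]+25,q[1]+25,8,'pics/n2.png')
cv2.imwrite('pics/n3.png',np.hstack([cv2.imread('pics/n1.png'),cv2.imread('pics/n2.png')]))
E
```

```text
t 22.9 dpos meas-cmd [-0.21  0.61 -0.17] drot [0.0017 0.0006 0.0002] F [-0.6 -0.4 -1.1] M [-0.11  0.16  0.02] open 0.251 j [-0.74  0.41  1.76  0.    0.97  0.21]
tool F [-0.67 -0.02  1.12] M [ 0.   -0.2  -0.02]
((array([ 1.05, -2.35,  1.33]), np.float64(259.4), [[78.0, 83.0, 91.0], [126.0, 128.0, 134.0], [378.0, 358.0, 349.0], [131.0, 121.0, 120.0], [42.0, 54.0, 81.0]]), [[0.026, -0.34], [0.554, 0.051], [-0.041, 0.433]])
```

View pics/n3.png

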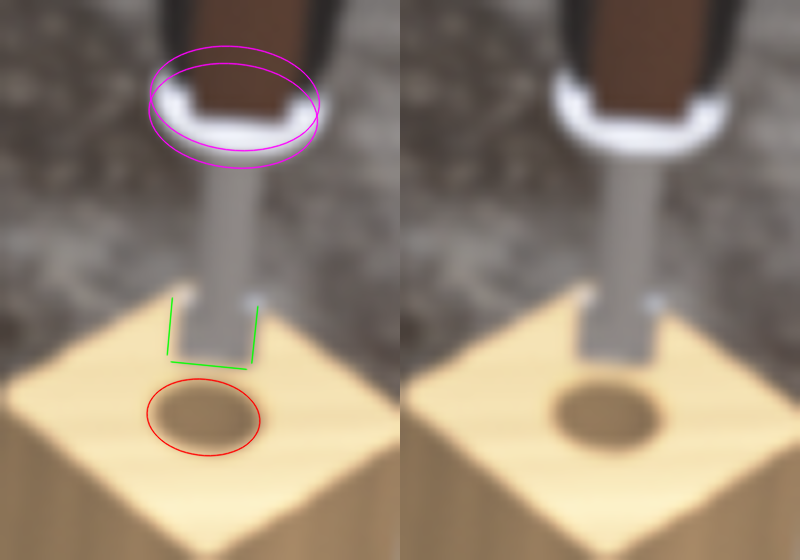

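Emit:
{"api": "arm_command", "payload": {
  "targets": [
    [[0, 0, 0], [0.0012, -0.0006, 0], 255],
    [[0, 0, 0], [0.0012, -0.0006, 0.008], 255],
    [[0, 0, 0], [0.0012, -0.0006, 0.015], 255],
    [[0, 0, 0], [0.0012, -0.0006, 0.02], 255],
    [[0, 0, 0], [0.0012, -0.0006, 0.025], 255],
    [[0, 0, 0], [0.0012, -0.0006, 0.03], 255],
    [[0, 0, 0], [0.0012, -0.0006, 0.03], 255]
  ]
}}

```text
t: 23.75
eef_pos: [450.3, -320.9, 163.1]
tcp_rot: [-3.14, 0.0, 0.621]
ft_force: [-0.0, 0.8, -1.5]
opening: 0.253
```

```bash
python3 - <<'E'
from tgt import *
did([0,0,0],[.0012,-.0006,.03]); import fc;print(load()[0])
A=read_camera('scene')[0]; draw('scene',A,[],375,250,435,330,8,'pics/o.png')
E
```

```text
t 23.75 dpos meas-cmd [-0.22  0.19 -0.88] drot [ 0.0013 -0.0002 -0.    ] F [-0.   0.8 -1.5] M [-0.1   0.11  0.05] open 0.253 j [-0.74  0.45  1.79  0.    0.9   0.21]
tool F [ 0.43 -0.66  1.53] M [-0.02 -0.15 -0.05]
[ 450.53999454 -321.08658373  164.02644276]
```

View pics/o.png

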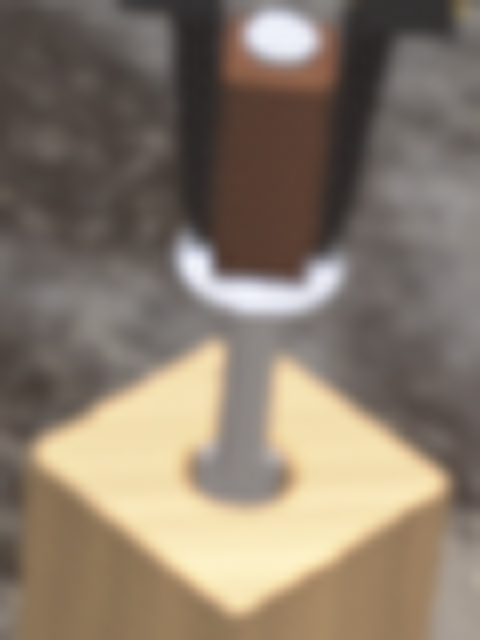

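The blade is inside the hole and centred (240,478). Lowering the rest of the way.

Emit:
{"api": "arm_command", "payload": {
  "targets": [
    [[0, 0, 0], [0, 0, 0.012], 255],
    [[0, 0, 0], [0, 0, 0.025], 255],
    [[0, 0, 0], [0, 0, 0.04], 255],
    [[0, 0, 0], [0, 0, 0.052], 255],
    [[0, 0, 0], [0, 0, 0.058], 255],
    [[0, 0, 0], [0, 0, 0.06], 255],
    [[0, 0, 0], [0, 0, 0.06], 255],
    [[0, 0, 0], [0, 0, 0.06], 255]
  ]
}}

```text
t: 24.6
eef_pos: [450.7, -321.2, 104.4]
tcp_rot: [3.141, -0.0, 0.621]
ft_force: [0.0, 0.2, -2.0]
opening: 0.253
```

```bash
python3 - <<'E'
from tgt import *
did([0,0,0],[0,0,.06]); import fc;print(load()[0])
E
```

```text
t 24.6 dpos meas-cmd [ 0.21 -0.16  0.34] drot [-0.0007  0.0002 -0.    ] F [ 0.   0.2 -2. ] M [-0.09  0.17 -0.03] open 0.253 j [-0.74  0.53  1.85  0.    0.76  0.21]
tool F [ 0.15 -0.2   2.01] M [ 0.03 -0.19  0.03]
[ 450.53706411 -321.08667085  104.02644283]
```

Emit:
{"api": "arm_command", "payload": {
  "targets": [
    [[0, 0, 0], [0, 0, 0.001], 255],
    [[0, 0, 0], [0, 0, 0.002], 255],
    [[0, 0, 0], [0, 0, 0.003], 255],
    [[0, 0, 0], [0, 0, 0.003], 255]
  ]
}}

```text
t: 25.0
eef_pos: [450.6, -321.1, 100.9]
tcp_rot: [3.142, -0.0, 0.621]
ft_force: [0.2, -0.4, -1.3]
opening: 0.251
```

```bash
python3 - <<'E'
from tgt import *
did([0,0,0],[0,0,.003]); import fc;print(load()[0])
A=read_camera('scene')[0]; draw('scene',A,[],375,250,435,330,8,'pics/p.png')
E
```

```text
t 25.0 dpos meas-cmd [ 0.03  0.01 -0.08] drot [-0.      0.0001 -0.    ] F [ 0.2 -0.4 -1.3] M [-0.13  0.14 -0.02] open 0.251 j [-0.74  0.53  1.85  0.    0.76  0.21]
tool F [-0.07  0.43  1.33] M [-0.02 -0.19  0.02]
[ 450.53691759 -321.0866752   101.02644284]
```

View pics/p.png

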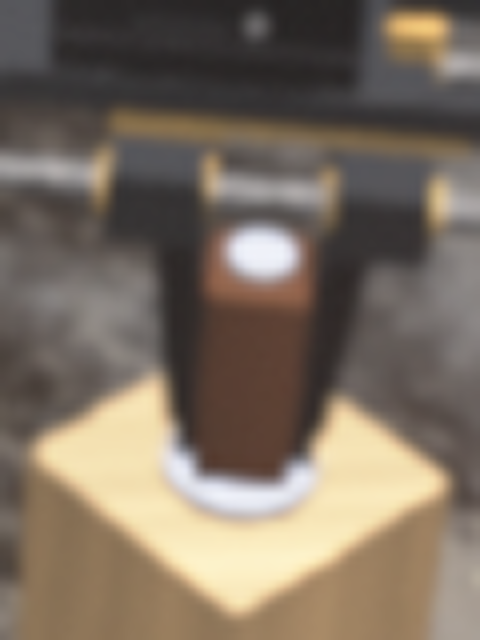

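Emit:
{"api": "arm_command", "payload": {
  "targets": [
    [[0, 0, 0], [0, 0, 0.0007], 255],
    [[0, 0, 0], [0, 0, 0.0014], 255],
    [[0, 0, 0], [0, 0, 0.0014], 255]
  ]
}}

```text
t: 25.35
eef_pos: [450.6, -321.1, 100.9]
tcp_rot: [3.141, -0.0, 0.621]
ft_force: [-3.9, 3.6, 15.3]
opening: 0.249
```

```bash
python3 - <<'E'
from tgt import *
did([0,0,0],[0,0,.0014]); import fc
E
```

```text
t 25.35 dpos meas-cmd [ 0.02 -0.    1.28] drot [-0.0008  0.0002 -0.0001] F [-3.9  3.6 15.3] M [0.63 0.89 0.06] open 0.249 j [-0.74  0.53  1.85  0.    0.75  0.21]
tool F [ -1.1   -5.19 -15.31] M [ 1.03 -0.35 -0.06]
```

Emit:
{"api": "arm_command", "payload": {
  "targets": [
    [[0, 0, 0], [0, 0, -0.0013], 255],
    [[0, 0, 0], [0, 0, -0.0013], 0],
    [[0, 0, 0], [0, 0, -0.0013], 0],
    [[0, 0, 0], [0, 0, -0.0013], 0],
    [[0, 0, 0], [0, 0, -0.0013], 0],
    [[0, 0, 0], [0, 0, -0.0013], 0],
    [[0, 0, 0], [0, 0, -0.0013], 0],
    [[0, 0, 0], [0, 0, -0.0013], 0]
  ]
}}

```text
t: 26.15
eef_pos: [450.5, -321.1, 100.8]
tcp_rot: [-3.141, -0.0, 0.621]
ft_force: [0.2, 0.5, -0.9]
opening: 0.788
```

Emit:
{"api": "arm_command", "payload": {
  "targets": [
    [[0, 0, 0], [0, 0, 0], 0],
    [[0, 0, 0], [0, 0, -0.01], 0],
    [[0, 0, 0], [0, 0, -0.03], 0],
    [[0, 0, 0], [0, 0, -0.06], 0],
    [[0, 0, 0], [0, 0, -0.1], 0],
    [[0, 0, 0], [0, 0, -0.14], 0],
    [[0, 0, 0], [0, 0, -0.18], 0],
    [[0, 0, 0], [0, 0, -0.18], 0]
  ]
}}

```text
t: 26.95
eef_pos: [451.6, -322.0, 286.8]
tcp_rot: [3.133, -0.002, 0.621]
ft_force: [-0.5, 0.2, 0.2]
opening: 1.001
```

```bash
python3 - <<'E'
from tgt import *
did([0,0,0],[0,0,-.0013]);did([0,0,0],[0,0,-.18]); import fc
A=np.mean([read_camera('scene')[0].astype(float) for _ in range(3)],0).astype(np.uint8);cv2.imwrite('pics/q_scene.png',A)
B=read_camera('top')[0];cv2.imwrite('pics/q_top.png',B)
draw('scene',A,[],375,240,435,340,6,'pics/q1.png'); draw('scene',A,lines(484.77,-35.95,1.297,43,-42,1.2,1.2),285,215,345,290,8,'pics/q2.png')
a=cv2.imread('pics/q1.png');b=cv2.imread('pics/q2.png'); cv2.imwrite('pics/q3.png',np.hstack([a[:600],b[:600,:440]]) if b.shape[0]>=600 else a)
E
```

```text
t 26.95 dpos meas-cmd [ 1.1  -0.91  5.87] drot [-0.0089  0.002  -0.0001] F [-0.5  0.2  0.2] M [-0.05  0.15 -0.05] open 1.001 j [-0.74  0.32  1.64  0.    1.17  0.21]
tool F [-0.28 -0.42 -0.17] M [ 0.05 -0.15  0.05]
```

View pics/q3.png

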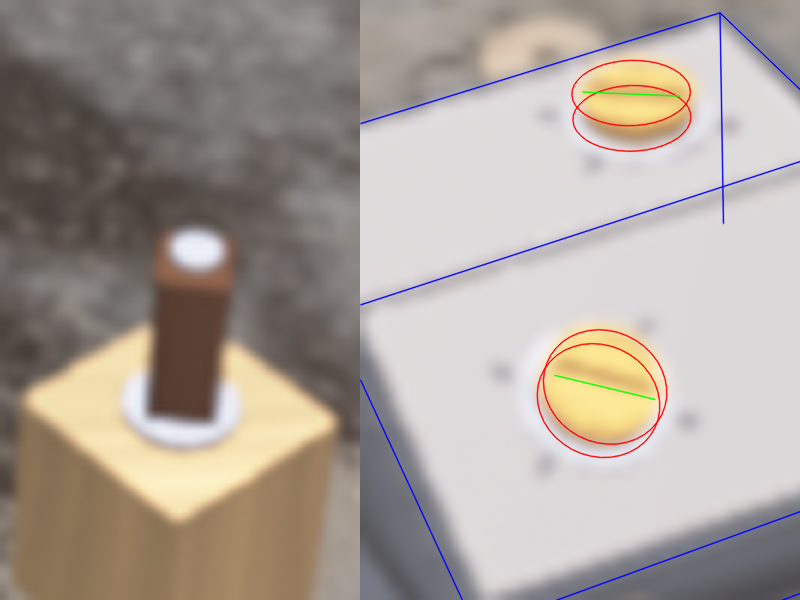

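View pics/q_scene.png

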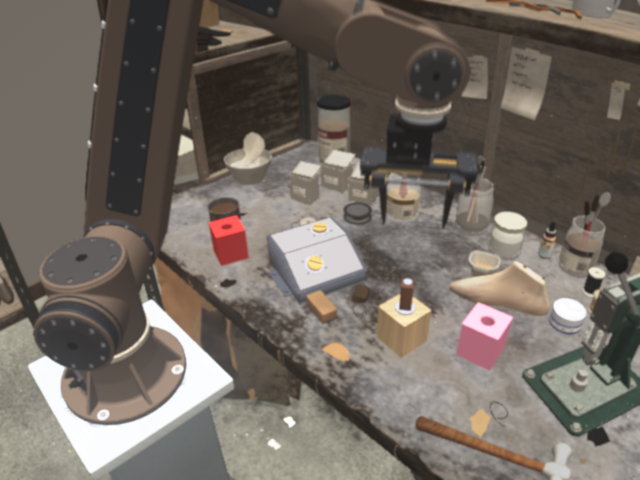

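```bash
python3 - <<'E'
from ov import *
A=cv2.imread('pics/q_scene.png').astype(float)
t=[]
for n,(u,v),sh in(('scene',(320,228),(.85,-.4)),('scene',(315,263),(-.25,-1.05))):
    g=cv2.resize(A[v-10:v+11,u-10:u+11],None,fx=18,fy=18,interpolation=cv2.INTER_CUBIC)
    g=(g-g.min((0,1)))/(g.max((0,1))-g.min((0,1)))*255; g=g.clip(0,255).astype(np.uint8)
    for q,col in((1.2,(0,255,0)),(1.0,(255,0,0))):
      for P,c in lines(484.77,-35.95,1.297,43,-42,q,q):
        if c==(0,255,0):
            w=(proj(n,P)+sh-[u-10,v-10]+.5)*18; cv2.polylines(g,[np.int32(w*8)],False,col,1,cv2.LINE_AA,3)
    t.append(g)
cv2.imwrite('pics/r.png',np.hstack(t))
E
```

```text
(no output)
```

View pics/r.png

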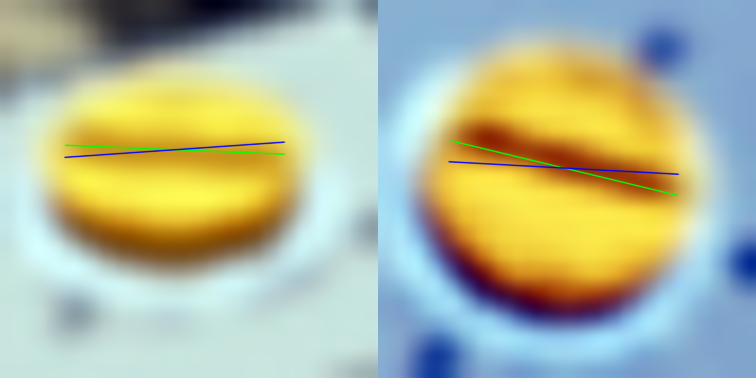

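Both slots lie along the 1.2 rad line (green), and the key stands upright with its collar on the block. I'll settle the arm and hand in.

Emit:
{"api": "arm_command", "payload": {
  "targets": [
    [[0, 0, 0], [0, 0, 0], 0],
    [[0, 0, 0], [0, 0, 0], 0],
    [[0, 0, 0], [0, 0, 0], 0]
  ]
}}

```text
t: 27.45
eef_pos: [450.5, -321.0, 280.2]
tcp_rot: [-3.14, 0.0, 0.621]
ft_force: [0.3, -1.5, 0.8]
opening: 1.004
```

```bash
python3 - <<'E'
from pl import *
chk(); print(env.job_done())
E
```

```text
t 27.45 dpos meas-cmd [-0.09  0.05 -0.7 ] drot [ 0.0012 -0.0002  0.    ] F [ 0.3 -1.5  0.8] M [-0.07  0.14  0.01] open 1.004 j [-0.74  0.33  1.65  0.    1.17  0.21]
the job is handed in; nothing more can be done
None
```

I turned both screws clockwise to their stops with the key's blade, top first and then the sloping front. I put the key back in the wooden stand and handed the job in at about 27.5 s; no verdict was reported.

- **Screws:** the turning moment rose to about 0.4 N m on the top screw and 0.53 N m on the front one, so both reached the stop. In the last picture both slots lie along the 1.2 rad line. The top slot's image is fainter, so its angle is less sharply read.
- **Key:** the collar met the block (15 N upward push) at about the same height at which I first gripped the key. The last picture shows the key upright and released. The gripper is open and well clear above it.
- **Bystanders:** the wax, cork block and glue tin look unmoved by eye. The spool is hard to make out behind the box, and I did not measure any of them.
- **Disagreement:** the two cameras and the arm disagreed by 1–2 mm, and my first estimates of how the key sat in the grip conflicted. I settled this by comparing blade and slot in the same pictures, and both insertions went in without hitting the rim.

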